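# Load the drilling pallet onto its three-ball base

## Task

Load the pallet plate onto the drilling base: first pull the spring hold-down up by its T-handle, swing its arm aside and leave it parked in the rest notch, then set the plate gently down on the three steel balls, narrow tongue towards the hold-down post, and let go of it. Last, lift the arm out of the notch, swing it back straight over the tongue and let it down so that its spring pulls the plate fully home, flush and level on all three balls. Leave the other things on the bench where they are.

Things in the scene. Friction and masses are not known exactly. Their poses are not given: they have to be found in the camera images.
- grip (a point): Fin of the loose bare aluminium pallet plate (0.4 kg), and the plate's frame: x away from its narrow tongue, z up. The upright fin is 40 mm long (x), 16 mm thick (y), 45 mm tall; the point is at mid length and thickness, 14 mm below its top, 31 mm above the plate's top face, 50 mm above the plate's lowest underside.
- tongue (a point): End of the plate's narrow tongue, on its top face, 69 mm from grip towards -x. Tongue 44 mm wide, 44 mm long; wide end 108 mm (y) by 60 mm (x), to 34 mm beyond grip, with two white discs (28 x 5 mm) fixed beside the fin. Slab 8 mm; under it three V-groove blocks 11 mm deep, at (-56, 0), (14, 36), (14, -36) mm from grip, mouths 20 mm, pointing to the middle.
- seat (a point): Where grip is when the plate is fully home, with the axes the plate then has (fixed to the base; x away from the hold-down post, z up); 84 mm above the bench. Base: dark steel deck 150 x 120 x 20 mm, three 16 mm steel balls on pillars (tops at 42 mm) at (-56, 0), (14, 36), (14, -36) mm from this point. The smooth grooves centre themselves from up to 5 mm off.
- plunger_tip (a point): Tip of a 10 mm spring plunger in a brass sleeve on the base, under the tongue. It pushes the tongue up with 4 N: a plate let go on the balls stays about 0.08 rad tongue-high until the hold-down presses it; it must be set down and released all the same, with grip at seat.
- tbar (a point): Centre of the hold-down's black T-handle, on the post's axis (90 mm from seat towards -x): bar 44 mm long along this point's x, 12 mm thick (y), 16 mm tall; 98 mm above the bench when fully down. It moves with the steel arm below it, which points along this point's +x: 12 mm wide, tip 64 mm out, top 32 mm below this point.
- foot (a point): Underside of the round foot (14 mm across) near the end of the hold-down arm, 56 mm out from the post's axis, 48 mm below tbar. It presses on the root of the tongue, on its centre line, when the arm is at turn 0.
- notch (a point): Floor of the rest notch, 70 mm above the bench, 38 mm from the post's axis: an 18 mm wide gap between two 5 mm high edges on top of an aluminium block, in which the 12 mm wide arm lies at turn 1.40.
- lift (a joint): Height of the hold-down in m: 0 = fully down (too low for a plate to go under its foot), 0.030 = upper stop. A spring (8 N at 0, 150 N/m) plus 2 N of weight pulls it down. The arm passes over the edges of the rest notch above 0.019; it rests in the notch at 0.014; with the foot on the seated plate it reads about 0.003.
- turn (a joint): Angle of the hold-down arm about the post in rad, counter-clockwise from above; 0 = arm along the x axis of seat, over the tongue. Free to turn from -0.35 to 1.55 with hardly any friction. The arm drops into the rest notch at 1.40 (within 0.07).
- driver_mid (a point): Loose screwdriver, 160 mm long, lying down; point at its origin. Bystander, to be left alone.
- bracket_mid (a point): White printed L-bracket, 40 x 28 mm, 34 mm tall. Bystander, to be left alone.
- dish_mid (a point): Shallow black dish, 90 mm across, 18 mm tall. Bystander, to be left alone.
- spanner_mid (a point): Steel spanner, 150 mm long, lying down. Bystander, to be left alone.
- notebook_mid (a point): Black notebook, 100 x 140 x 10 mm. Bystander, to be left alone.
- glue_mid (a point): White jar, 44 mm across, 85 mm tall. Bystander, to be left alone.
- pawn_mid (a point): Slender grey printed spire, 52 mm across the foot, 100 mm tall. Bystander, to be left alone.

How it is judged:
On the way, in this order (a step that is already met when the one before it is completed fails the run):
1. the hold-down is parked in the rest notch and let go (value of joint turn above 1.28 rad and value of joint lift between 0.0125 and 0.0165 m and contact force between the fingers and anything else below 0.3 N), for 0.3 s.
2. with the hold-down parked, the plate lies on the balls, tongue towards the post, and is let go (all of step 1 and horizontal distance between grip and seat below 0.008 m and angle between the y axis of grip and the y axis of seat, either way round below 0.08 rad and angle between grip's own z axis and vertical below 0.12 rad and z of grip in the frame of seat between -0.003 and 0.006 m), for 0.3 s.
At the end, for the whole second after the job is handed in: The hold-down arm is back over the tongue (within 0.2 rad of straight) with its foot down on the plate (lift 0.001 to 0.0055 m), and the plate is home: within 3 mm sideways, 2 mm in height, 0.03 rad in yaw and 0.025 rad of level (value of joint turn between -0.2 and 0.2 rad and value of joint lift between 0.001 and 0.0055 m and horizontal distance between grip and seat below 0.003 m and angle between the y axis of grip and the y axis of seat, either way round below 0.03 rad and angle between grip's own z axis and vertical below 0.025 rad and z of grip in the frame of seat between -0.002 and 0.002 m and velocity of joint turn between -0.05 and 0.05 rad/s); the robot touches nothing.
It fails at once if a bystander is moved more than 30 mm (distance of any of driver_mid, bracket_mid, dish_mid, spanner_mid, notebook_mid, glue_mid, pawn_mid from where it was at the start of the episode above 0.03 m).
It fails at once if the plate is dropped (falls faster than 0.5 m/s with no finger on it) (linear speed of plate above 0.5 m/s and contact force between the fingers and plate below 0.1 N).
It fails at once if the plate is banged or forced on the base (contact forces above 100 N in sum) (contact force between plate and base above 100 N).
It also fails if it takes over 72 s, if anything falls off the work surface, if the arm or the gripper's body presses on something with over 40 N, if the wrist force passes 120 N, or if a joint passes its speed limit or range.

## Robot

A 6-joint arm with a two-finger parallel gripper is mounted at the origin on the work surface. World frame = base frame: x ahead of the robot, y to its left, z up, the work surface at z = 0. Lengths are in m, angles in rad, forces in N, time in s.
With the tool pointing down it reaches from about 0.35 to 0.85 m from the base axis. Payload 8.1 kg.
Tool frame: the origin (TCP) lies on the centre line of the jaws, within the pads' length; the fingertips stand 14 mm ahead of it and the grasp point (between the pads) lies 5 mm behind it; z points along the fingers, y is the direction in which the jaws open and shut (so a half turn about z gives the same grasp; the last joint's range is limited). The gripper opens to 93 mm and grips with 3 to 60 N. Pads are 15 mm wide; open, the fingers measure 128 mm over their backs; the gripper's body (75 mm by 188 mm) begins 65 mm behind the grasp point.
Start: joints at [-1.193, 0.13, 1.488, -0, 1.523, -0.085], TCP at [0.268, -0.537, 0.233] pointing down, gripper open.
Joint ranges: [-2.96, 2.96], [-0.89, 2.26], [0.02, 2.5], [-1.34, 4.48], [0, 2.73], [-2.66, 2.66]. Speed limits (rad/s): [2.39, 2.39, 2.79, 3.14, 3.14, 3.14].

## Interface

Orientations are given as a rotation vector (axis times angle).
In Python, from plant import robot gives the robot as it stands.
- The arm moves only by the tool jog_arm, never from a script. Its argument "steps" is a list of rows, each a list of 7 numbers: the closure, from 0 (fully open) to 1 (shut), then the shift along the tool's x, y, z in m, then the turn, a rotation vector about the tool's x, y, z in rad. In form: [[jaw, tx, ty, tz, rx, ry, rz], ...]. A call has 1 to 5 rows; each row is the pose to reach, as a shift and turn from the pose measured when the call began, along the tool's axes at that moment; what a row does not reach only later rows make up. A row lasts 1/8 s, in which the tool goes at most 62.5 mm and 10.7 degrees, less where a joint would pass 70% of its speed; a pose out of reach is approached as far as the arm can. A call with a gripper value outside its range is refused whole. The fingers move at their own pace and stop on an object; "force" is the grip in N (left out, the last holds). Time passes only in rows, so rows that repeat a pose let the fingers close. It gives the time, the measured TCP pose, the force and the opening at its end, in the units of the state.
- robot.read_state(): the state, without advancing time (a new reading comes with each control period).
- robot.read_camera(name): name is "scene" or "top" or "wrist"; returns a dict with "image" (480x640x3 uint8, red, green, blue), "mtx" (3x3 intrinsics, pixels), "extrinsics" (4x4, takes a point from camera to world coordinates); the wrist camera has in their place "tool_from_camera" (4x4, takes a point from camera to tool coordinates, whose origin is the TCP and whose axes are the flange's). Camera axes: x right, y down, z forward; pixel columns grow to the right and rows downward; lengths in m; the calibration is good to about 2 mm. A picture is of the moment at which its call begins: read the wrist's pose just before it. There is no depth.
- robot.close_job(): hands the job in, once; it reports no verdict.
The state is a dict: "t": time; "q": joint angles; "dq": joint speeds; "joint_torque": joint torques, N m; "tool_pos": TCP position; "orientation": TCP orientation; "force": force on the tool from outside, world axes, zero at the start; "wrist_torque": the same for the moment, N m; "opening": finger opening in m.
Only numpy, scipy, OpenCV 4.12 (cv2) and the standard library are available. Lean on these libraries where they do the work, as an engineer would, in place of code of your own. Each camera call takes 0.05 s, during which the arm holds its last target.

## Working session

There is one attempt and no reset: what is moved stays moved. The work goes in short steps, Python scripts to look and compute and a tool call to move; the robot and the scene stay as the last step left them, time stands still between calls to the robot, and variables do not carry over. Pictures are saved under pics/ and viewed, and the job is handed in when it is done.

Besides the shell and the picture viewer there is one more tool, called after "Request:" by a JSON object that holds its "op" and its "data", one argument or row to a line. jog_arm: Moves the arm, as the interface text tells. Its arguments: {"type":"object","properties":{"steps":{"type":"array"},"force":{"type":"number"}},"required":["steps"]}

```bash
ls; mkdir -p pics; python3 - <<'E'
from plant import robot
import cv2,numpy as np
s=robot.read_state();print(s)
for n in ["scene","top","wrist"]:
    c=robot.read_camera(n)
    cv2.imwrite(f"pics/{n}0.png",c["image"][:,:,::-1])
    print(n,c["mtx"].tolist(),np.round(c.get("extrinsics",c.get("tool_from_camera")),4).tolist())
E
```

```text
pics
{'t': 0.0, 'q': array([-1.19341551e+00,  1.31160204e-01,  1.48928204e+00, -1.54626890e-05,
        1.52300020e+00, -8.53850606e-02]), 'dq': array([-0.00030089,  0.00084988, -0.00049616, -0.00016309, -0.00121799,
       -0.00014184]), 'joint_torque': array([ 5.88018393e-04, -5.59841108e+01, -4.91759527e+01,  7.66844954e-02,
        3.49335407e-02, -1.75609725e-04]), 'tool_pos': array([ 0.26767498, -0.53636947,  0.23158649]), 'orientation': array([-3.05609033e+00, -7.20024016e-01,  4.46455404e-04]), 'force': array([0.14838908, 0.26966554, 0.46944814]), 'wrist_torque': array([-0.01001132, -0.00890488, -0.01981837]), 'opening': 0.09301243155662363}
scene [[517.7674606285685, 0.0, 317.68123926147956], [0.0, 517.7674606285685, 246.60298355951102], [0.0, 0.0, 1.0]] [[-0.7275, 0.4068, -0.5525, 1.2708], [0.6857, 0.4591, -0.5649, 0.6615], [0.0238, -0.7898, -0.6129, 0.8062], [0.0, 0.0, 0.0, 1.0]]
top [[597.196333427183, 0.0, 326.2237904427965], [0.0, 597.196333427183, 235.80397413588798], [0.0, 0.0, 1.0]] [[-0.0221, -0.9979, 0.0605, 0.5066], [-0.9997, 0.0228, 0.0116, -0.0014], [-0.013, -0.0602, -0.9981, 1.4298], [0.0, 0.0, 0.0, 1.0]]
wrist [[407.4870735598393, 0.0, 317.7506305916516], [0.0, 407.4870735598393, 236.7948971475204], [0.0, 0.0, 1.0]] [[0.0001, -0.9625, -0.2714, 0.0769], [1.0, 0.0002, -0.0002, -0.001], [0.0003, -0.2714, 0.9625, -0.1527], [0.0, 0.0, 0.0, 1.0]]
```

View pics/scene0.png

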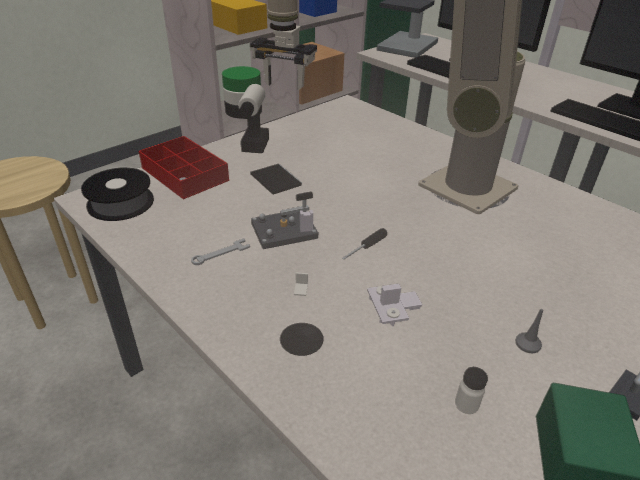

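View pics/top0.png

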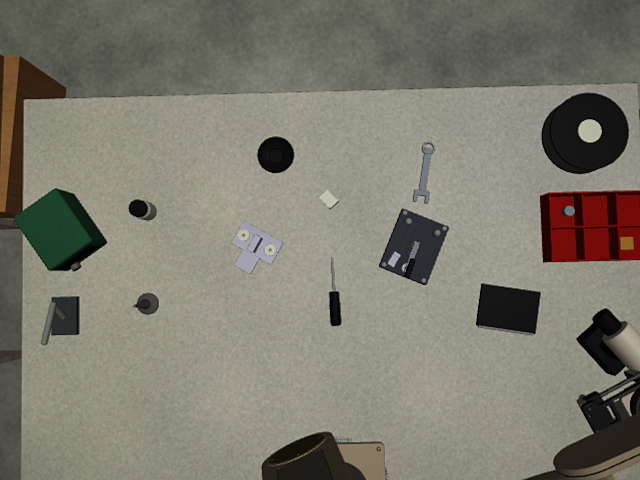

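View pics/wrist0.png

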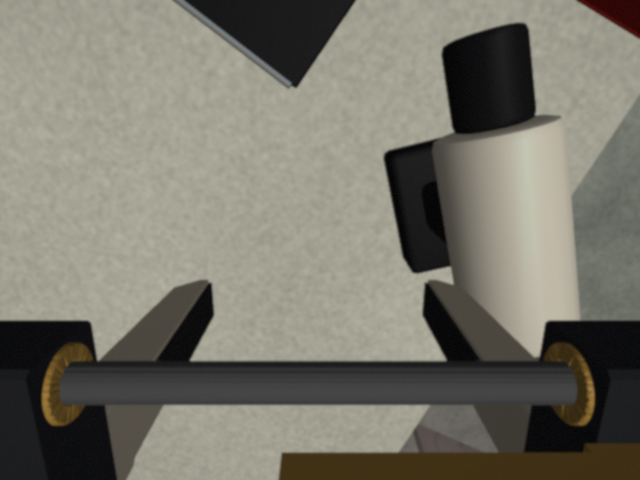

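The top view shows the base at about (414,246), the plate at about (257,247), and the T-handle at about (410,262). I'll zoom in on these.

```bash
python3 - <<'E'
import cv2,numpy as np
t=cv2.imread("pics/top0.png");s=cv2.imread("pics/scene0.png")
a=cv2.resize(t[200:295,370:460],None,fx=6,fy=6,interpolation=cv2.INTER_CUBIC)
b=cv2.resize(s[180:250,240:330],None,fx=8,fy=8,interpolation=cv2.INTER_CUBIC)
c=cv2.resize(t[215:280,220:295],None,fx=8,fy=8,interpolation=cv2.INTER_CUBIC)
d=cv2.resize(s[275:330,355:430],None,fx=8,fy=8,interpolation=cv2.INTER_CUBIC)
for n,i in zip("abcd",[a,b,c,d]):cv2.imwrite(f"pics/z{n}.png",i)
E
```

```text
(no output)
```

View pics/za.png

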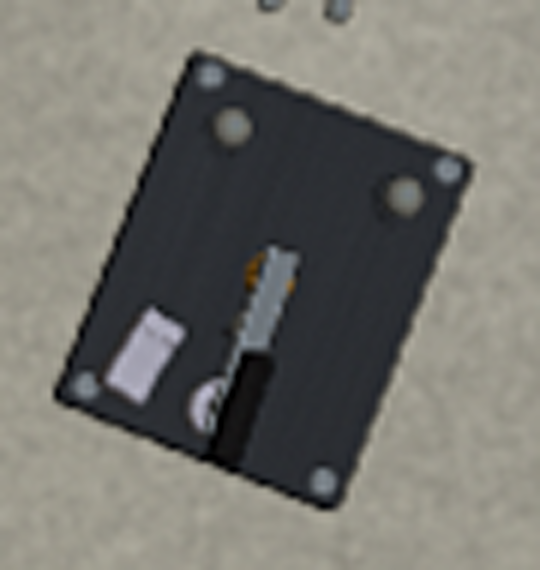

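View pics/zb.png

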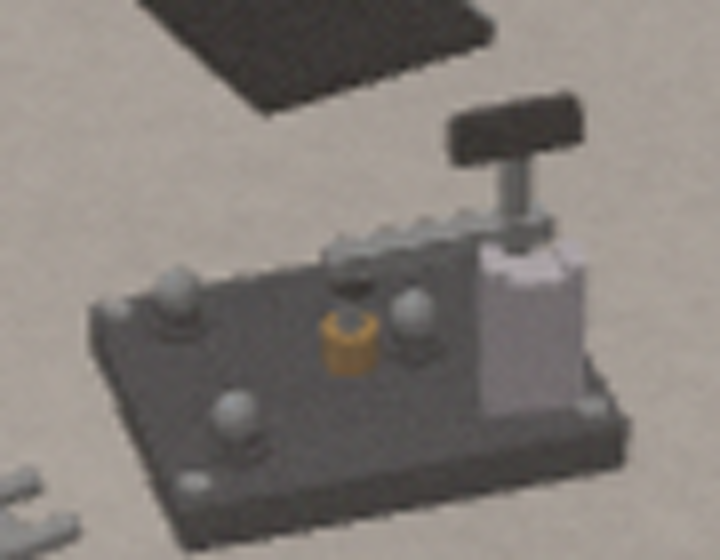

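View pics/zc.png

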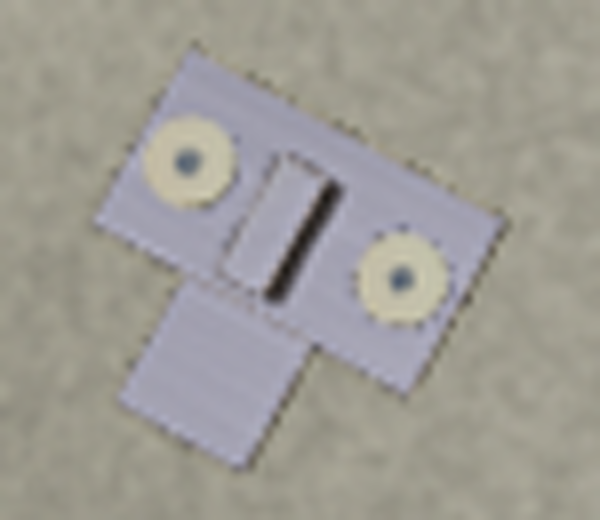

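View pics/zd.png

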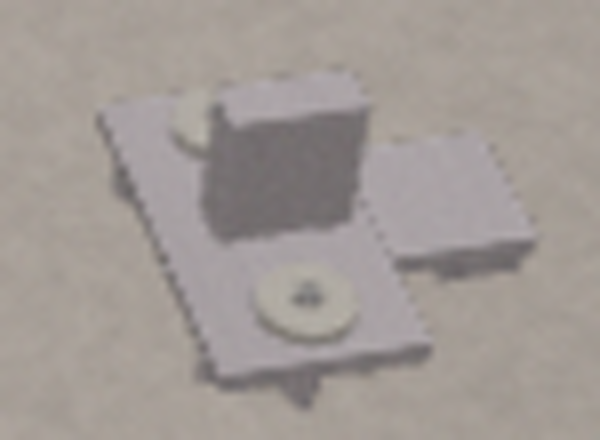

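```bash
cat > h.py <<'E'
from plant import robot
import cv2,numpy as np
from scipy.spatial.transform import Rotation as R
def pose():
    s=robot.read_state();T=np.eye(4);T[:3,:3]=R.from_rotvec(s["orientation"]).as_matrix();T[:3,3]=s["tool_pos"];return T
def cam(n,save=None):
    T=pose();c=robot.read_camera(n)
    E=c["extrinsics"] if "extrinsics" in c else T@c["tool_from_camera"]
    if save:
        cv2.imwrite("pics/%s.png"%save,c["image"][:,:,::-1]);np.savez("pics/%s.npz"%save,K=c["mtx"],E=E)
    return c["image"],c["mtx"],E
def load(n):
    z=np.load("pics/%s.npz"%n);return z["K"],z["E"]
def ray(K,E,uv):
    d=E[:3,:3]@np.linalg.solve(K,[uv[0],uv[1],1.]);return E[:3,3],d/np.linalg.norm(d)
def onz(K,E,uv,z):
    o,d=ray(K,E,uv);return o+d*(z-o[2])/d[2]
def tri(rays):
    A=0;b=0
    for o,d in rays:
        P=np.eye(3)-np.outer(d,d);A=A+P;b=b+P@o
    x=np.linalg.solve(A,b);return x,[np.linalg.norm((np.eye(3)-np.outer(d,d))@(x-o))*1e3 for o,d in rays]
def proj(K,E,p):
    q=np.linalg.inv(E)@np.append(p,1);q=K@q[:3];return q[:2]/q[2]
def goto(target):  # target 4x4 -> shift/turn in tool frame
    T=pose();D=np.linalg.inv(T)@target
    return np.round(D[:3,3],4),np.round(R.from_matrix(D[:3,:3]).as_rotvec(),4)
def down(yaw_y,p):
    # tool z down, tool y along world direction angle yaw_y
    T=np.eye(4);y=np.array([np.cos(yaw_y),np.sin(yaw_y),0]);z=np.array([0,0,-1.]);T[:3,:3]=np.c_[np.cross(y,z),y,z];T[:3,3]=p;return T
E
python3 - <<'E'
from h import *
_,Kt,Et=cam("top","top1");_,Ks,Es=cam("scene","scene1")
T=lambda u,v,z=None:(onz(Kt,Et,(370+u/6,200+v/6),z))
b1=T(232,126,.038);b2=T(404,196,.038);print("balls",b1,b2,np.linalg.norm(b1-b2))
print("tbar",T(243,410,.106))
# triangulate
t=lambda u,v:ray(Kt,Et,(370+u/6,200+v/6));s=lambda u,v:ray(Ks,Es,(240+u/8,180+v/8))
print(tri([t(232,126),s(178,288)]),tri([t(404,196),s(236,412)]),tri([t(404,196),s(178,288)]),tri([t(232,126),s(236,412)]))
print("tbar tri top centre",tri([t(243,408),s(515,115)]))
P=lambda u,v:ray(Kt,Et,(220+u/8,215+v/8));S=lambda u,v:ray(Ks,Es,(355+u/8,275+v/8))
print("fin top",tri([P(285,227),S(292,97)]), tri([P(278,225),S(290,95)]))
w1=tri([P(189,161),S(310,297)]);w2=tri([P(402,280),S(310,297)]);print(w1,w2)
print("tongue corners",onz(Kt,Et,(220+122/8,215+398/8),.019),onz(Kt,Et,(220+247/8,215+470/8),.019))
print("wide",onz(Kt,Et,(220+195/8,215+47/8),.019),onz(Kt,Et,(220+508/8,215+220/8),.019))
E
```

```text
balls [ 0.62106436 -0.17837103  0.038     ] [ 0.59225494 -0.24420568  0.038     ] 0.07186225004531556
tbar [ 0.51048795 -0.17057885  0.106     ]
(array([ 0.62594235, -0.18087141,  0.07816071]), [np.float64(11.053724977325862), np.float64(11.053724977325967)]) (array([ 0.58633539, -0.2445446 , -0.01874718]), [np.float64(13.234365105572401), np.float64(13.234365105572373)]) (array([ 0.59223638, -0.24490332,  0.03176771]), [np.float64(0.5525901693728726), np.float64(0.5525901693729172)]) (array([ 0.62128131, -0.17888867,  0.03149985]), [np.float64(0.43846777551703825), np.float64(0.43846777551701077)])
tbar tri top centre (array([ 0.51077216, -0.17088611,  0.09990767]), [np.float64(0.6804731399744306), np.float64(0.6804731399744629)])
fin top (array([0.5749547 , 0.1789925 , 0.05677187]), [np.float64(1.6410391978429175), np.float64(1.6410391978429135)]) (array([0.57601139, 0.18004572, 0.05877589]), [np.float64(0.7664772216374062), np.float64(0.7664772216373634)])
(array([0.59764579, 0.2111446 , 0.02014182]), [np.float64(0.6241538250001527), np.float64(0.6241538250000574)]) (array([ 0.55500888,  0.16607625, -0.04017325]), [np.float64(14.465406418490549), np.float64(14.465406418490746)])
tongue corners [0.52837464 0.2316207  0.019     ] [0.50632122 0.19492663 0.019     ]
wide [0.63196072 0.2085691  0.019     ] [0.57844373 0.11650462 0.019     ]
```

```bash
python3 - <<'E'
from h import *
print(goto(down(np.radians(-113.6),[0.511,-0.170,0.25])))
E
```

```text
(array([ 0.3813, -0.2195, -0.0176]), array([-8.000e-04,  3.000e-04,  8.747e-01]))
```

Request:
{"op": "jog_arm", "data": {
  "steps": [
    [0,0.05,-0.03,-0.02,0,0,0.15],
    [0,0.1,-0.058,-0.02,0,0,0.3],
    [0,0.15,-0.087,-0.02,0,0,0.45],
    [0,0.2,-0.115,-0.02,0,0,0.6],
    [0,0.25,-0.144,-0.02,0,0,0.75]
  ],
  "force": 50
}}

```text
t: 0.88
tool_pos: [0.428, -0.2946, 0.2524]
orientation: [-3.107, 0.458, 0.0]
force: [1.0, -0.1, -0.1]
opening: 0.093
```

```bash
python3 - <<'E'
from h import *
print(goto(down(np.radians(-113.6),[0.511,-0.170,0.25])))
E
```

```text
(array([ 0.0436, -0.1432,  0.0024]), array([-0.0006,  0.0002,  0.1195]))
```

Request:
{"op": "jog_arm", "data": {
  "steps": [
    [0,0.02,-0.055,0.002,0,0,0.06],
    [0,0.04,-0.11,0.002,0,0,0.12],
    [0,0.0436,-0.143,0.002,0,0,0.12],
    [0,0.0436,-0.143,0.002,0,0,0.12],
    [0,0.0436,-0.143,0.002,0,0,0.12]
  ]
}}

```text
t: 1.5
tool_pos: [0.5106, -0.1707, 0.2504]
orientation: [-3.075, 0.643, 0.001]
force: [-0.1, -0.1, 0.3]
opening: 0.0927
```

```bash
python3 - <<'E'
from h import *
im,K,E=cam("wrist","w1"); T=pose();print(T)
for p in [(.511,-.170,.106),(.5938,-.2057,.05)]:print(proj(K,E,np.array(p)))
E
```

```text
[[ 9.15864439e-01 -4.01487547e-01 -2.79740840e-04  5.10512907e-01]
 [-4.01487490e-01 -9.15864476e-01  2.40460681e-04 -1.71097269e-01]
 [-3.52746667e-04 -1.07916939e-04 -9.99999932e-01  2.50360518e-01]
 [ 0.00000000e+00  0.00000000e+00  0.00000000e+00  1.00000000e+00]]
[319.16309499 226.11346389]
[318.4834745  103.25103384]
```

View pics/w1.png

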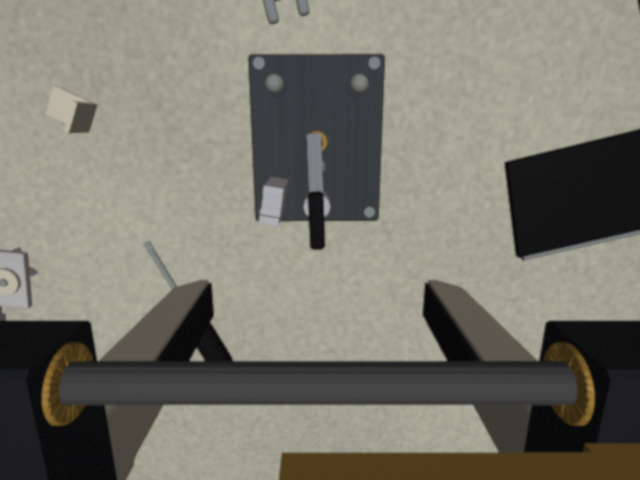

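The handle is at (317,220), the balls at (275,83) and (360,82), and the post is in line with them. Next I'll measure these positions precisely.

```bash
python3 - <<'E'
from h import *
im=cv2.imread("pics/w1.png");K,E=load("w1")
c=cv2.resize(im[45:260,240:400],None,fx=3.7,fy=3.7,interpolation=cv2.INTER_CUBIC);cv2.imwrite("pics/w1z.png",c[:600 if 0 else None][:796])
g=im.max(2);m=((g<24)).astype(np.uint8);m[:, :290]=0;m[:,345:]=0;m[:185]=0;m[255:]=0
cs,_=cv2.findContours(m,0,1);b=max(cs,key=cv2.contourArea);r=cv2.minAreaRect(b);print(r,cv2.boxPoints(r).tolist(),cv2.contourArea(b))
for z in (.098,.106):print(onz(K,E,r[0],z))
pb=np.array([onz(K,E,p,.106) for p in cv2.boxPoints(r)]);print(pb)
Kt,Et=load("top1")
print("tri tbar",tri([ray(Kt,Et,(370+243/6,200+408/6)),ray(K,E,r[0])]))
hc=cv2.HoughCircles(cv2.medianBlur(im[60:110,250:385],3)[:,:,1],cv2.HOUGH_GRADIENT,1,40,param1=80,param2=8,minRadius=7,maxRadius=14);print(hc+[250,60,0])
E
```

```text
((316.0858459472656, 219.9745330810547), (54.25309371948242, 12.07554817199707), 87.51044464111328) [[308.8754577636719, 193.1358642578125], [320.9396057128906, 192.611328125], [323.2962341308594, 246.81320190429688], [311.2320861816406, 247.33773803710938]] 542.5
[ 0.51453356 -0.16898954  0.098     ]
[ 0.51626835 -0.16978388  0.106     ]
[[ 0.53695144 -0.17306509  0.106     ]
 [ 0.53375563 -0.18134612  0.106     ]
 [ 0.49481007 -0.1663797   0.106     ]
 [ 0.49811269 -0.15777972  0.106     ]]
tri tbar (array([ 0.51274722, -0.17030306,  0.09682418]), [np.float64(2.0872430896970395), np.float64(2.0872430896970475)])
[[[359.5         81.5          8.        ]
  [273.5         81.5          8.39999962]]]
```

View pics/w1z.png

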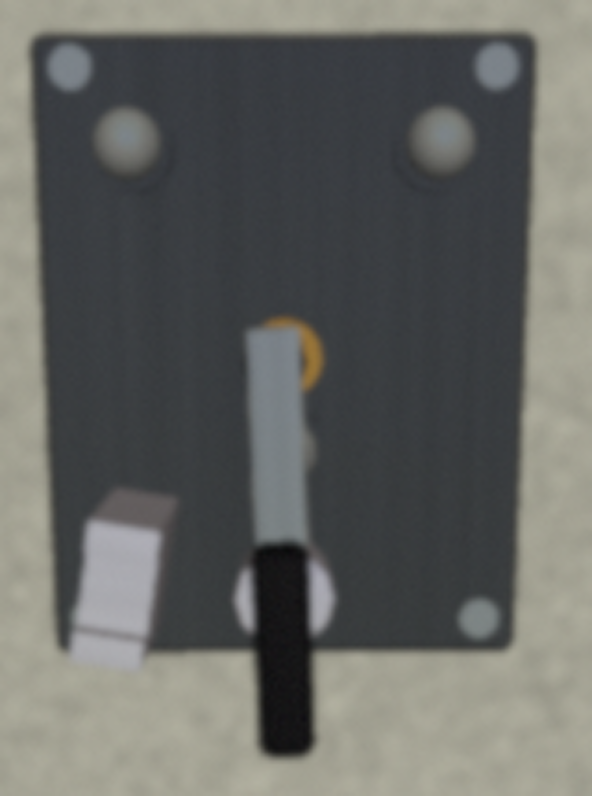

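```bash
python3 - <<'E'
from h import *
K,E=load("w1");Kt,Et=load("top1");Ks,Es=load("scene1")
w=[(240+126/3.7,45+135/3.7),(240+442/3.7,45+135/3.7)]
t=[(370+232/6,200+126/6),(370+404/6,200+196/6)]
s=[(240+236/8,180+412/8),(240+178/8,180+288/8)]
P=[]
for i in range(2):
    print(onz(K,E,w[i],.038),onz(Kt,Et,t[i],.038),tri([ray(K,E,w[i]),ray(Kt,Et,t[i]),ray(Ks,Es,s[i])]))
    P.append((onz(K,E,w[i],.038),onz(Kt,Et,t[i],.038)))
for k in range(2):
    d=P[0][k]-P[1][k];a=np.arctan2(d[1],d[0])-np.pi/2;x=np.array([np.cos(a),np.sin(a),0]);m=(P[0][k]+P[1][k])/2
    print(np.degrees(a),"seat",m-.014*x,"post",m-.104*x)
E
```

```text
[ 0.62514113 -0.17866962  0.038     ] [ 0.62106436 -0.17837103  0.038     ] (array([ 0.62308756, -0.17818809,  0.03303843]), [np.float64(2.6476515472500832), np.float64(1.8082185532441135), np.float64(1.4722213499007846)])
[ 0.59639608 -0.24442747  0.038     ] [ 0.59225494 -0.24420568  0.038     ] (array([ 0.5939571 , -0.24451331,  0.03284489]), [np.float64(2.711639140014729), np.float64(1.5057578087729886), np.float64(1.7018184872754492)])
-23.611820575049748 seat [ 0.59794068 -0.20594101  0.038     ] post [ 0.51547547 -0.16989259  0.038     ]
-23.634316343989163 seat [ 0.59383393 -0.20567579  0.038     ] post [ 0.51138288 -0.16959499  0.038     ]
```

```bash
python3 - <<'E'
from h import *
K,E=load("w1");im=cv2.imread("pics/w1.png");T=np.eye(4)
A=np.linalg.inv(pose())@E
for y in(-.0465,.0465):
  for x in(-.0075,.0075):
    for z in (.014,):print(x,y,z,proj(K,A,np.array([x,y,z])))
cv2.imwrite("pics/f.png",cv2.resize(im[270:390,140:500],None,fx=2.2,fy=2.2))
E
```

```text
-0.0075 -0.0465 0.014 [219.20475401 313.86776614]
0.0075 -0.0465 0.014 [216.99563277 282.73105907]
-0.0075 0.0465 0.014 [426.3531871  314.04493321]
0.0075 0.0465 0.014 [428.86113601 282.91963155]
```

View pics/f.png

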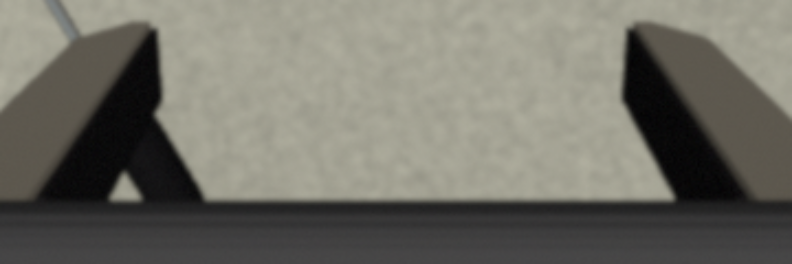

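```bash
python3 - <<'E'
from h import *
print(goto(down(np.radians(-111.2),[0.5132,-0.170,0.096])))
E
```

```text
(array([ 0.0021, -0.0021,  0.1544]), array([-0.0001,  0.0004, -0.0431]))
```

Request:
{"op": "jog_arm", "data": {
  "steps": [
    [0.4,0.002,-0.001,0.05,0,0,-0.043],
    [0.4,0.002,-0.001,0.09,0,0,-0.043],
    [0.4,0.002,-0.001,0.1,0,0,-0.043],
    [0.4,0.002,-0.001,0.1,0,0,-0.043]
  ]
}}

```text
t: 2.05
tool_pos: [0.5124, -0.1717, 0.1506]
orientation: [-3.087, 0.58, 0.001]
force: [-1.5, -0.8, 0.5]
opening: 0.0584
```

```bash
python3 - <<'E'
from h import *
im,K,E=cam("wrist","w2");cam("scene","s2")
s=cv2.imread("pics/s2.png");cv2.imwrite("pics/s2z.png",cv2.resize(s[130:260,230:350],None,fx=4.5,fy=4.5,interpolation=cv2.INTER_CUBIC))
E
```

```text
(no output)
```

View pics/w2.png

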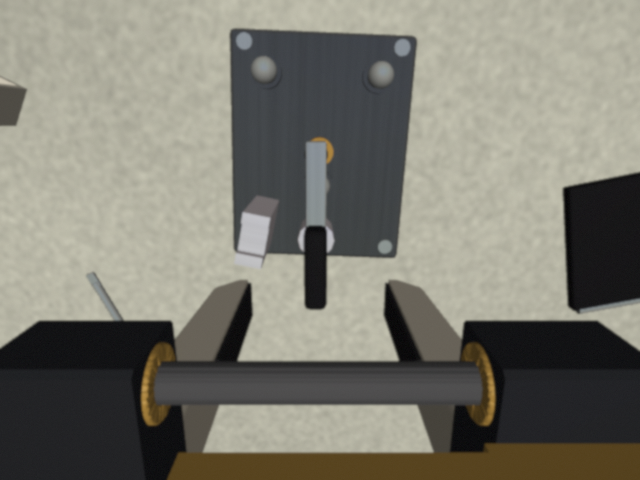

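View pics/s2z.png

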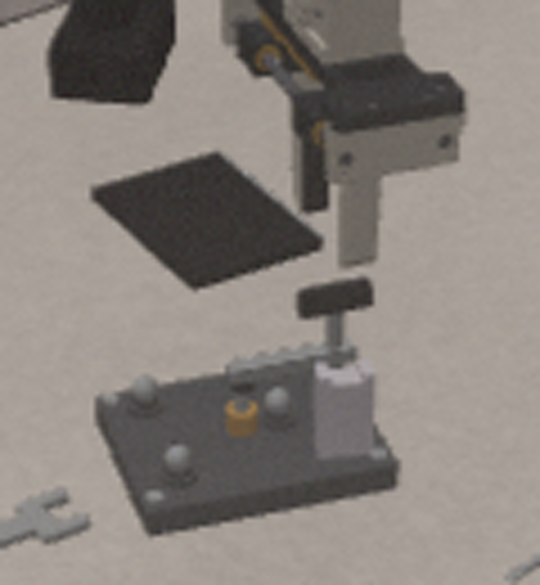

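```bash
python3 - <<'E'
from h import *
K,E=load("w2");T=pose();K1,E1=load("w1")
for v,z in((308,.106),(227,.090),(227,.106)):
    p=onz(K,E,(316,v),z);print(p,(np.linalg.inv(T)@np.append(p,1))[:3])
for uv in((264,67),(381,72)):print(onz(K,E,uv,.038))
E
```

```text
[ 0.49543912 -0.16213765  0.106     ] [-0.02071013 -0.00247589  0.04647116]
[ 0.53284313 -0.17668192  0.09      ] [ 0.01938013 -0.00247484  0.06257605]
[ 0.53665417 -0.17824177  0.106     ] [ 0.0235392  -0.00240097  0.04658688]
[ 0.62495832 -0.17866393  0.038     ]
[ 0.59659857 -0.24372094  0.038     ]
```

Request:
{"op": "jog_arm", "data": {
  "steps": [
    [0.4,0,0,0.03,0,0,0],
    [0.4,0,0,0.055,0,0,0],
    [0.4,0,0,0.055,0,0,0],
    [0.7,0,0,0.055,0,0,0],
    [1,0,0,0.055,0,0,0]
  ],
  "force": 50
}}

```text
t: 2.78
tool_pos: [0.5151, -0.1725, 0.0996]
orientation: [3.086, -0.579, 0.009]
force: [0.2, -0.2, -0.2]
opening: 0.0408
```

Request:
{"op": "jog_arm", "data": {
  "steps": [
    [1,0,0,0,0,0,0],
    [1,0,0,0,0,0,0],
    [1,0,0,0,0,0,0],
    [1,0,0,0,0,0,0]
  ]
}}

```text
t: 3.28
tool_pos: [0.5155, -0.172, 0.0999]
orientation: [3.087, -0.579, 0.01]
force: [1.1, 3.6, 3.3]
opening: 0.0116
```

Request:
{"op": "jog_arm", "data": {
  "steps": [
    [1,0,0,-0.008,0,0,0],
    [1,0,0,-0.016,0,0,0],
    [1,0,0,-0.024,0,0,0],
    [1,0,0,-0.025,0,0,0],
    [1,0,0,-0.025,0,0,0]
  ]
}}

```text
t: 3.9
tool_pos: [0.515, -0.1716, 0.1231]
orientation: [-3.088, 0.579, -0.008]
force: [7.1, 0.2, -14.2]
opening: 0.0117
```

```bash
python3 - <<'E'
from h import *
s=robot.read_state();print(s["force"],s["wrist_torque"],s["tool_pos"],s["orientation"])
im,K,E=cam("wrist","w3");cam("scene","s3")
s=cv2.imread("pics/s3.png");cv2.imwrite("pics/s3z.png",cv2.resize(s[130:260,230:350],None,fx=4.5,fy=4.5,interpolation=cv2.INTER_CUBIC))
E
```

```text
[  7.06841403   0.24555338 -14.21552036] [-0.02274531 -1.33278642  0.03572491] [ 0.51499497 -0.17162485  0.12312864] [-3.08767587  0.5788017  -0.00809647]
```

View pics/w3.png

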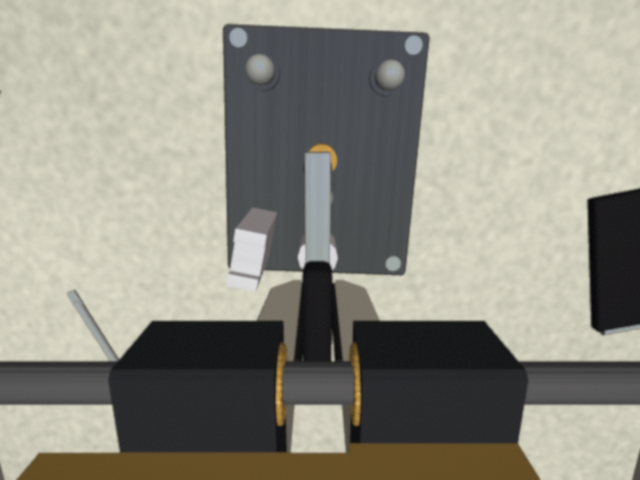

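View pics/s3z.png

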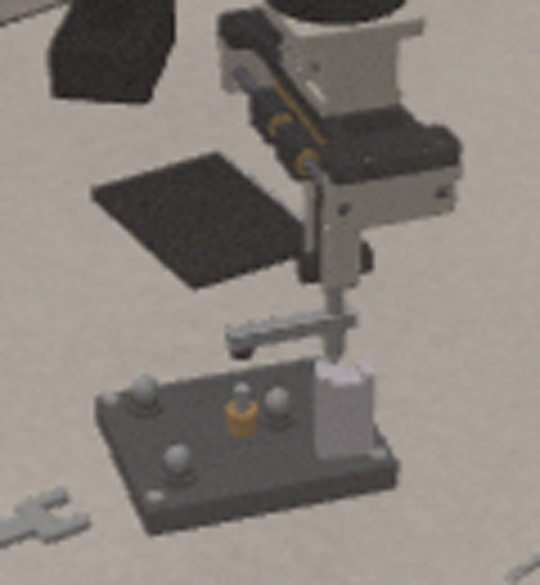

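Request:
{"op": "jog_arm", "data": {
  "steps": [
    [1,0.002,0,0,0,0,0],
    [1,0.002,0,0,0,0,0]
  ]
}}

```text
t: 4.25
tool_pos: [0.5156, -0.1718, 0.121]
orientation: [-3.087, 0.579, -0.002]
force: [1.7, 1.2, -13.4]
opening: 0.0117
```

Request:
{"op": "jog_arm", "data": {
  "steps": [
    [1,0.0005,0,-0.005,0,0,-0.15],
    [1,0.0005,0,-0.006,0,0,-0.3],
    [1,0.0005,0,-0.006,0,0,-0.45]
  ]
}}

```text
t: 4.62
tool_pos: [0.5155, -0.1711, 0.126]
orientation: [-3.136, -0.133, -0.001]
force: [3.5, 3.7, -14.1]
opening: 0.0116
```

Request:
{"op": "jog_arm", "data": {
  "steps": [
    [1,0.001,-0.001,-0.001,0,0,-0.15],
    [1,0.001,-0.001,-0.002,0,0,-0.3],
    [1,0.001,-0.001,-0.002,0,0,-0.45]
  ]
}}

```text
t: 5.0
tool_pos: [0.5155, -0.1698, 0.1268]
orientation: [-3.025, -0.836, 0.001]
force: [2.6, 0.7, -13.9]
opening: 0.0118
```

Request:
{"op": "jog_arm", "data": {
  "steps": [
    [1,0,0,-0.001,0,0,-0.15],
    [1,0,0,-0.001,0,0,-0.3],
    [1,0,0,-0.001,0,0,-0.44],
    [1,0,0,-0.001,0,0,-0.45]
  ]
}}

```text
t: 5.5
tool_pos: [0.5148, -0.1692, 0.1267]
orientation: [-2.76, -1.488, 0.001]
force: [2.7, 2.8, -13.3]
opening: 0.0118
```

```bash
python3 - <<'E'
from h import *
T=pose();a=np.degrees(np.arctan2(T[1,1],T[0,1]));print("turn",np.radians(a+113.62),T[:3,3],robot.read_state()["force"])
im,K,E=cam("wrist","w4");cam("scene","s4")
s=cv2.imread("pics/s4.png");cv2.imwrite("pics/s4z.png",cv2.resize(s[130:260,230:350],None,fx=4.5,fy=4.5,interpolation=cv2.INTER_CUBIC))
E
```

```text
turn 1.4012919242694544 [ 0.51482246 -0.16918082  0.12668982] [  2.67571048   2.77291417 -13.33052298]
```

View pics/w4.png

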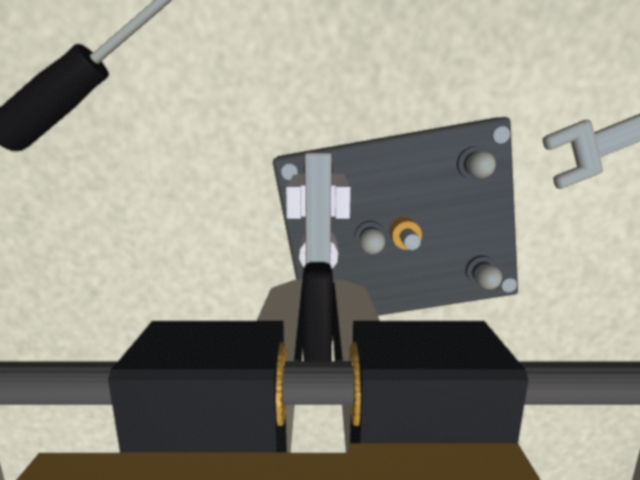

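View pics/s4z.png

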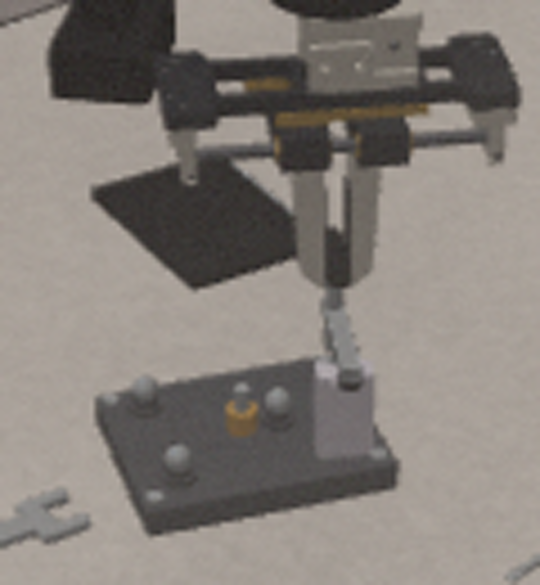

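Request:
{"op": "jog_arm", "data": {
  "steps": [
    [1,0,0,0.005,0,0,0],
    [1,0,0,0.01,0,0,0],
    [1,0,0,0.012,0,0,0],
    [1,0,0,0.012,0,0,0]
  ]
}}

```text
t: 6.1
tool_pos: [0.5149, -0.1692, 0.1148]
orientation: [-2.763, -1.485, 0.001]
force: [2.6, 2.7, -12.5]
opening: 0.0114
```

Request:
{"op": "jog_arm", "data": {
  "steps": [
    [1,0,0,0.002,0,0,0],
    [1,0,0,0.003,0,0,0],
    [1,0,0,0.003,0,0,0]
  ]
}}

```text
t: 6.48
tool_pos: [0.5152, -0.1694, 0.1138]
orientation: [-2.763, -1.485, 0.001]
force: [-4.7, 4.8, 1.5]
opening: 0.0115
```

Request:
{"op": "jog_arm", "data": {
  "steps": [
    [0.5,0,0,0,0,0,0],
    [0.5,0,0,0,0,0,0],
    [0.5,0,0,0,0,0,0],
    [0.5,0,0,-0.03,0,0,0],
    [0.5,0,0,-0.08,0,0,0]
  ]
}}

```text
t: 7.1
tool_pos: [0.5139, -0.1693, 0.1926]
orientation: [-2.761, -1.484, 0.005]
force: [0.6, -0.4, 0.1]
opening: 0.0462
```

Request:
{"op": "jog_arm", "data": {
  "steps": [
    [0.3,0,0,-0.06,0,0,0],
    [0.3,0,0,-0.06,0,0,0],
    [0.3,0,0,-0.06,0,0,0]
  ]
}}

```text
t: 7.48
tool_pos: [0.5144, -0.1698, 0.2525]
orientation: [-2.761, -1.484, 0.005]
force: [-0.3, -0.7, -0.4]
opening: 0.0647
```

```bash
python3 - <<'E'
from h import *
im,K,E=cam("wrist","w5");cam("scene","s5");print(pose())
s=cv2.imread("pics/s5.png");cv2.imwrite("pics/s5z.png",cv2.resize(s[130:260,230:350],None,fx=4.5,fy=4.5,interpolation=cv2.INTER_CUBIC))
E
```

```text
[[ 5.51940254e-01  8.33832229e-01 -9.26119834e-03  5.13518291e-01]
 [ 8.33883658e-01 -5.51906026e-01  6.14679082e-03 -1.69355831e-01]
 [ 1.40811217e-05 -1.11154232e-02 -9.99938222e-01  2.50697471e-01]
 [ 0.00000000e+00  0.00000000e+00  0.00000000e+00  1.00000000e+00]]
```

View pics/w5.png

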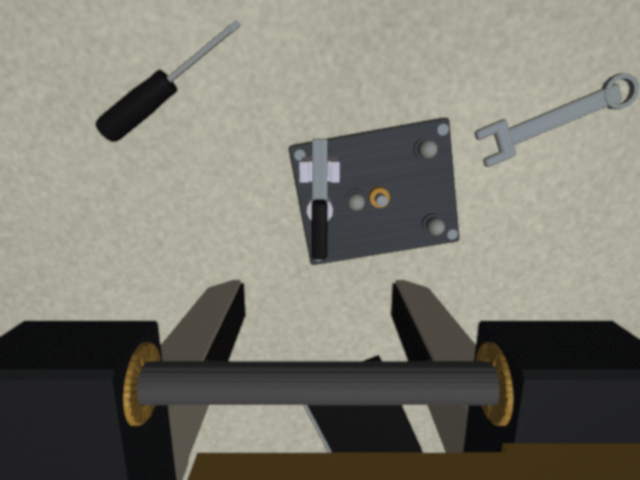

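View pics/s5z.png

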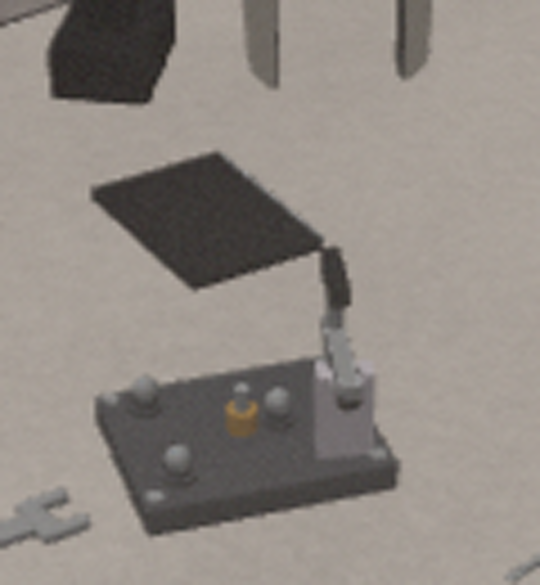

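```bash
python3 - <<'E'
from h import *
def hough(n,roi):
    im=cv2.imread(f"pics/{n}.png");x0,x1,y0,y1=roi
    g=cv2.resize(im[y0:y1,x0:x1,1],None,fx=4,fy=4,interpolation=cv2.INTER_CUBIC);g=cv2.GaussianBlur(g,(9,9),2)
    h=cv2.HoughCircles(g,cv2.HOUGH_GRADIENT,1,80,param1=60,param2=12,minRadius=30,maxRadius=52)
    return None if h is None else h[0]/4+[x0,y0,0]
print(hough("w5",(340,460,130,240)));print(hough("w1",(250,385,60,110)))
K,E=load("w5")
P=[onz(K,E,uv,.034) for uv in((427.5,149),(436.5,226),(356.5,202))];print(np.array(P))
d=P[0]-P[1]
y=P[1]-P[0];
for a,b in((P[0],P[1]),):
    d=b-a; print(np.linalg.norm(d))
E
```

```text
[[379.625      197.625       10.05000019]
 [449.875      231.375        8.72500038]]
None
[[ 0.62421157 -0.17755417  0.034     ]
 [ 0.59651912 -0.24396517  0.034     ]
 [ 0.54608788 -0.18337176  0.034     ]]
0.07195340858365627
```

```bash
python3 - <<'E'
from h import *
t=down(np.radians(59.8),[0.579,0.180,0.22])
print(goto(t)); t2=down(np.radians(13),[0.546,0.005,0.24]);print(goto(t2))
E
```

```text
(array([ 0.3275, -0.1379,  0.0322]), array([-0.0085, -0.0091, -1.6284]))
(array([ 0.1633, -0.069 ,  0.0115]), array([-0.0105, -0.0045, -0.8116]))
```

Request:
{"op": "jog_arm", "data": {
  "steps": [
    [0.2,0.035,-0.015,0,0,0,-0.17],
    [0.1,0.07,-0.03,0,0,0,-0.34],
    [0,0.1,-0.042,0,0,0,-0.5],
    [0,0.13,-0.055,0,0,0,-0.66],
    [0,0.16,-0.068,0.005,-0.01,-0.004,-0.81]
  ]
}}

```text
t: 8.2
tool_pos: [0.5446, 0.0027, 0.2447]
orientation: [-1.95, -2.46, 0.002]
force: [0.2, 0.4, -0.4]
opening: 0.0929
```

```bash
python3 - <<'E'
from h import *
print(goto(down(np.radians(59.8),[0.579,0.180,0.22])))
E
```

```text
(array([0.1648, 0.074 , 0.0247]), array([-0.0018, -0.0021, -0.8134]))
```

Request:
{"op": "jog_arm", "data": {
  "steps": [
    [0,0.035,0.015,0,0,0,-0.17],
    [0,0.07,0.03,0,0,0,-0.34],
    [0,0.1,0.045,0.01,0,0,-0.5],
    [0,0.133,0.06,0.02,0,0,-0.66],
    [0,0.165,0.074,0.025,-0.002,-0.002,-0.813]
  ]
}}

```text
t: 8.82
tool_pos: [0.5777, 0.1811, 0.2167]
orientation: [-0.81, -3.031, 0.003]
force: [1.1, 0.7, -0.3]
opening: 0.0933
```

Request:
{"op": "jog_arm", "data": {
  "steps": [
    [0,0,0,0,0,0,0],
    [0,0,0,0,0,0,0]
  ]
}}

```text
t: 9.07
tool_pos: [0.5768, 0.1805, 0.2149]
orientation: [-0.812, -3.028, 0.006]
force: [0.3, -0.4, -1.4]
opening: 0.093
```

```bash
python3 - <<'E'
from h import *
im,K,E=cam("wrist","w6");print(pose())
E
```

```text
[[-0.86552911  0.50082419 -0.00587335  0.57721957]
 [ 0.50084083  0.8655377  -0.00172     0.18010403]
 [ 0.00422219 -0.00443032 -0.99998127  0.21565016]
 [ 0.          0.          0.          1.        ]]
```

View pics/w6.png

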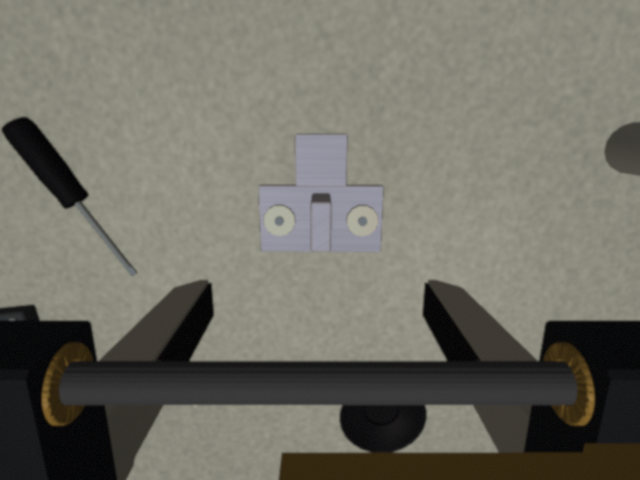

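```bash
python3 - <<'E'
from h import *
im=cv2.imread("pics/w6.png");cv2.imwrite("pics/w6z.png",cv2.resize(im[125:260,250:395],None,fx=4.4,fy=4.4,interpolation=cv2.INTER_CUBIC))
E
```

```text
(no output)
```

View pics/w6z.png

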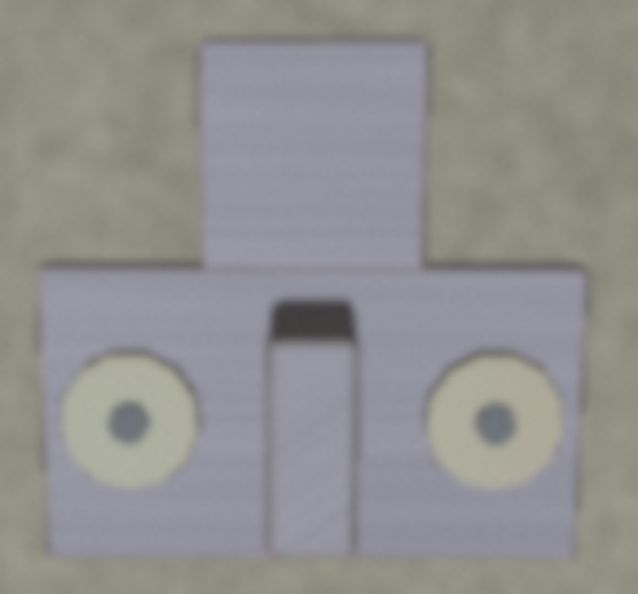

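```bash
python3 - <<'E'
from h import *
K,E=load("w6");T=pose();q=lambda u,v:(250+u/4.4,125+v/4.4)
X=lambda u,v,z:(onz(K,E,q(u,v),z),(np.linalg.inv(T)@np.append(onz(K,E,q(u,v),z),1))[:3])
a=X(313,340,.064);b=X(313,552,.064);print("fin top front/back",a,b,np.linalg.norm(a[0]-b[0]),(a[0]+b[0])/2,(a[1]+b[1])/2)
tl=X(201,42,.019);tr=X(426,42,.019);print("tongue end",(tl[1]+tr[1])/2,np.linalg.norm(tl[0]-tr[0]),(tl[0]+tr[0])/2)
l=X(41,266,.019)[1];r=X(585,266,.019)[1];print("yaw in tool",np.arctan2(r[0]-l[0],r[1]-l[1]),np.linalg.norm(l-r))
# fin height by edge width
w=np.linalg.norm(X(271,340,.064)[0]-X(356,340,.064)[0]);print(w)
E
```

```text
fin top front/back (array([0.56330132, 0.19248471, 0.064     ]), array([0.01760711, 0.0044172 , 0.15170777])) (array([0.59637155, 0.17347643, 0.064     ]), array([-0.02053626,  0.00452719,  0.15154623])) 0.03814386897507377 [0.57983643 0.18298057 0.064     ] [-0.00146458  0.00447219  0.151627  ]
tongue end [0.06606273 0.00468203 0.19691203] 0.042487556170802895 [0.5212287  0.21690473 0.019     ]
yaw in tool 0.0014727787928845775 0.10614423172433762
0.01460704323532187
```

```bash
python3 - <<'E'
from h import *
print(goto(down(np.radians(59.8),[0.580,0.183,0.12])))
E
```

```text
(array([-0.0014,  0.0043,  0.0956]), array([-0.0044, -0.0042,  0.0025]))
```

Request:
{"op": "jog_arm", "data": {
  "steps": [
    [0,-0.002,0.005,0.05,-0.0044,-0.0042,0.0025],
    [0,-0.002,0.005,0.095,-0.0044,-0.0042,0.0025],
    [0,-0.002,0.005,0.095,-0.0044,-0.0042,0.0025],
    [0,-0.002,0.005,0.095,-0.0044,-0.0042,0.0025]
  ]
}}

```text
t: 9.62
tool_pos: [0.5819, 0.1827, 0.1227]
orientation: [0.82, 3.031, 0.001]
force: [0.4, -0.2, 1.4]
opening: 0.0931
```

```bash
python3 - <<'E'
from h import *
im,K,E=cam("wrist","w7");print(pose())
E
```

```text
[[-8.63674047e-01  5.04036553e-01  3.78066090e-03  5.82612864e-01]
 [ 5.04042553e-01  8.63678467e-01  7.81519123e-04  1.83044099e-01]
 [-2.87136121e-03  2.58059176e-03 -9.99992548e-01  1.23610654e-01]
 [ 0.00000000e+00  0.00000000e+00  0.00000000e+00  1.00000000e+00]]
```

View pics/w7.png

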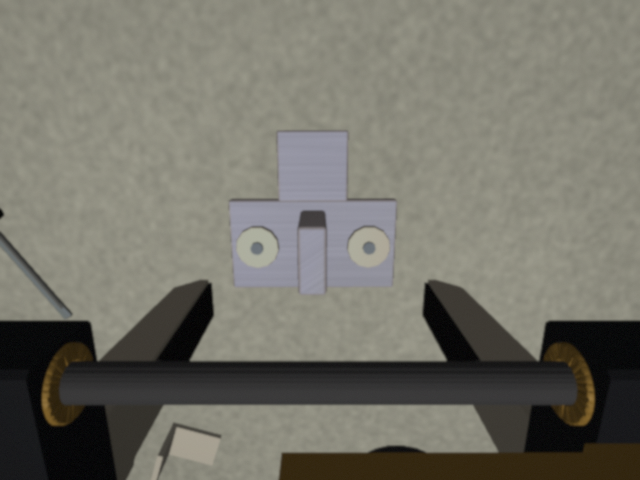

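```bash
python3 - <<'E'
from h import *
K,E=load("w7");T=pose();print(T[:3,3])
X=lambda u,v,z:(np.linalg.inv(T)@np.append(onz(K,E,(u,v),z),1))[:3]
print("fin front",X(312.5,227,.064),"back",X(312.5,293,.064))
print("tongue",X(277,131,.019),X(348.5,131,.019))
print("wide",X(229.5,200,.019),X(396,199.5,.019),"rear",X(234,287,.019),X(394,286.5,.019))
K6,E6=load("w6");f=lambda u,v:(250+u/4.4,125+v/4.4)
for a,b in((f(313,340),(312.5,227)),(f(201,42),(277.5,131)),(f(426,42),(348,131))):print(tri([ray(K6,E6,a),ray(K,E,b)]))
s=robot.read_state();print(s["tool_pos"],s["dq"])
E
```

```text
[0.58261286 0.1830441  0.12361065]
fin front [ 0.02176043 -0.00159716  0.05954449] back [-0.01643334 -0.00173993  0.05965379]
tongue [ 0.07066149 -0.02364778  0.10434751] [0.07065062 0.01988391 0.10445988]
wide [ 0.02810927 -0.05507519  0.10438859] [0.028385   0.05101184 0.10466157] rear [-0.031572   -0.05555958  0.10455871] [-0.03128512  0.05276208  0.10483742]
(array([0.56374065, 0.19229553, 0.06151603]), [np.float64(0.04974570937141152), np.float64(0.04974570937149258)])
(array([0.5104882 , 0.19886854, 0.02320127]), [np.float64(0.18331085906125139), np.float64(0.18331085906109207)])
(array([0.52998311, 0.23380153, 0.0538774 ]), [np.float64(0.06460799201409756), np.float64(0.064607992014105)])
[0.58261286 0.1830441  0.12361065] [ 0.00375309 -0.00766047 -0.01257748  0.00166269 -0.0060694  -0.00098856]
```

Request:
{"op": "jog_arm", "data": {
  "steps": [
    [0,0.002,-0.002,0.04,0.002,0.003,0],
    [0,0.002,-0.002,0.074,0.002,0.003,0],
    [0,0.002,-0.002,0.074,0.002,0.003,0],
    [0,0.002,-0.002,0.074,0.002,0.003,0],
    [0,0.002,-0.002,0.074,0.002,0.003,0]
  ],
  "force": 40
}}

```text
t: 10.3
tool_pos: [0.5821, 0.1829, 0.0525]
orientation: [0.819, 3.029, 0.004]
force: [-0.6, -0.2, 0.8]
opening: 0.0929
```

```bash
python3 - <<'E'
from h import *
im,K,E=cam("wrist","w8");print(pose());print(robot.read_state()["force"])
E
```

```text
[[-0.86371151  0.50397247  0.00376596  0.58178592]
 [ 0.50398     0.86371426  0.00135796  0.18279149]
 [-0.00256834  0.00307085 -0.99999199  0.0520377 ]
 [ 0.          0.          0.          1.        ]]
[0.41694616 0.52888394 0.3624803 ]
```

View pics/w8.png

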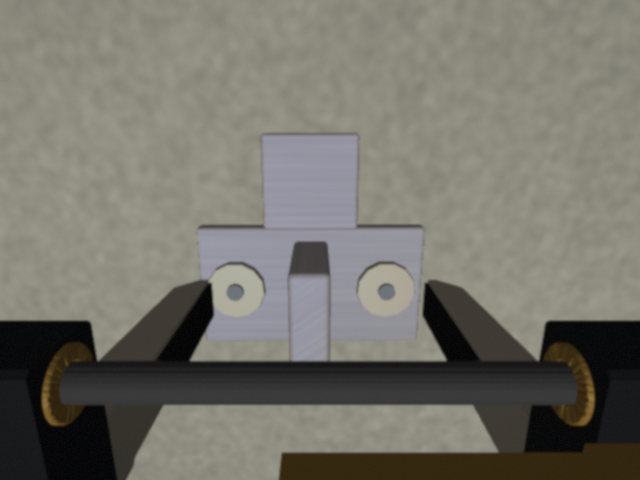

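Request:
{"op": "jog_arm", "data": {
  "steps": [
    [0,0.003,-0.004,0.005,0.003,0.003,0],
    [0,0.003,-0.004,0.005,0.003,0.003,0],
    [0,0.003,-0.004,0.005,0.003,0.003,0]
  ]
}}

```text
t: 10.72
tool_pos: [0.5771, 0.1808, 0.047]
orientation: [-0.82, -3.032, -0.0]
force: [-0.6, -0.1, 0.7]
opening: 0.0931
```

```bash
python3 - <<'E'
from h import *
im,K,E=cam("wrist","w9");print(pose());print(robot.read_state()["force"])
cv2.imwrite("pics/w9z.png",cv2.resize(cv2.imread("pics/w9.png")[110:380,160:480],None,fx=2.2,fy=2.2))
E
```

```text
[[-8.63660506e-01  5.04073759e-01 -4.19914722e-04  5.77161906e-01]
 [ 5.04073673e-01  8.63660606e-01  2.99107179e-04  1.80807891e-01]
 [ 5.13435884e-04  4.66591013e-05 -9.99999867e-01  4.70064697e-02]
 [ 0.00000000e+00  0.00000000e+00  0.00000000e+00  1.00000000e+00]]
[-0.11660962 -0.64947475 -0.31773017]
```

View pics/w9z.png

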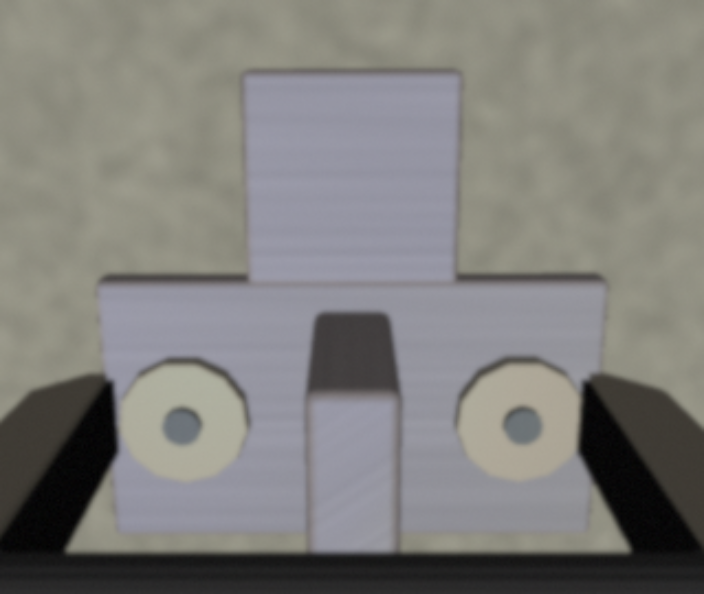

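Request:
{"op": "jog_arm", "data": {
  "steps": [
    [0.5,0,0.0005,0,0,0,0],
    [1,0,0.0005,0,0,0,0],
    [1,0,0.0005,0,0,0,0],
    [1,0,0.0005,0,0,0,0],
    [1,0,0.0005,0,0,0,0]
  ]
}}

```text
t: 11.4
tool_pos: [0.5774, 0.1813, 0.047]
orientation: [-0.82, -3.032, -0.0]
force: [-0.4, 0.1, 0.3]
opening: 0.0476
```

Request:
{"op": "jog_arm", "data": {
  "steps": [
    [1,0,0,0,0,0,0],
    [1,0,0,0,0,0,0]
  ]
}}

```text
t: 11.65
tool_pos: [0.5774, 0.1813, 0.047]
orientation: [-0.82, -3.032, -0.0]
force: [0.6, 0.8, -0.0]
opening: 0.0276
```

Request:
{"op": "jog_arm", "data": {
  "steps": [
    [1,0,0,-0.03,0,0,0],
    [1,0,0,-0.08,0,0,0],
    [1,0,0,-0.12,0,0,0],
    [1,0,0,-0.12,0,0,0],
    [1,0,0,-0.12,0,0,0]
  ]
}}

```text
t: 12.28
tool_pos: [0.5771, 0.1812, 0.1664]
orientation: [-0.82, -3.032, 0.0]
force: [0.2, 1.1, -0.2]
opening: 0.0004
```

```bash
python3 - <<'E'
from h import *
im,K,E=cam("wrist","w10");print(pose());print(robot.read_state()["force"])
E
```

```text
[[-8.63685518e-01  5.04023772e-01 -2.71346442e-03  5.76558546e-01]
 [ 5.04026105e-01  8.63688394e-01 -2.08366694e-04  1.81026083e-01]
 [ 2.23856596e-03 -1.54762020e-03 -9.99996297e-01  1.65425221e-01]
 [ 0.00000000e+00  0.00000000e+00  0.00000000e+00  1.00000000e+00]]
[0.24188247 0.34636799 0.09314871]
```

View pics/w10.png

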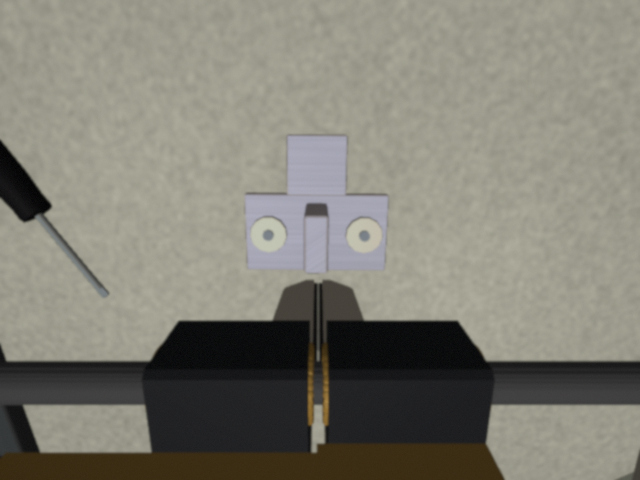

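The fingers hadn't finished closing (27 mm open) when I lifted. The plate is still in place at (316,240), so I'll open, go back down and wait for the grip.

Request:
{"op": "jog_arm", "data": {
  "steps": [
    [0.4,0,0,0,0,0,0],
    [0.4,0,0,0,0,0,0],
    [0.4,0,0,0,0,0,0],
    [0.4,0,0,0,0,0,0]
  ]
}}

```text
t: 12.82
tool_pos: [0.5766, 0.181, 0.1653]
orientation: [-0.82, -3.03, 0.001]
force: [0.7, 0.1, 0.2]
opening: 0.0359
```

```bash
python3 - <<'E'
from h import *
t=np.array([[-8.63660506e-01,5.04073759e-01,0,.5774],[5.04073673e-01,8.63660606e-01,0,.1810],[0,0,-1,.046],[0,0,0,1]])
print(goto(t),robot.read_state()["opening"])
E
```

```text
(array([-0.001 ,  0.0006,  0.1193]), array([-0.0016, -0.0023,  0.    ])) 0.03593755968213273
```

Request:
{"op": "jog_arm", "data": {
  "steps": [
    [0.4,-0.001,0.0006,0.04,-0.0016,-0.0023,0],
    [0.4,-0.001,0.0006,0.06,-0.0016,-0.0023,0],
    [0.4,-0.001,0.0006,0.06,-0.0016,-0.0023,0],
    [0.4,-0.001,0.0006,0.06,-0.0016,-0.0023,0]
  ]
}}

```text
t: 13.32
tool_pos: [0.5782, 0.1812, 0.1065]
orientation: [0.82, 3.032, 0.001]
force: [0.7, -0.4, 0.3]
opening: 0.0558
```

```bash
python3 - <<'E'
from h import *
im,K,E=cam("wrist","w11")
t=np.array([[-8.63660506e-01,5.04073759e-01,0,.5774],[5.04073673e-01,8.63660606e-01,0,.1810],[0,0,-1,.046],[0,0,0,1]])
print(goto(t),robot.read_state()["opening"])
E
```

```text
(array([ 0.0009, -0.0009,  0.0609]), array([0.0015, 0.0016, 0.0001])) 0.055721119198081946
```

View pics/w11.png

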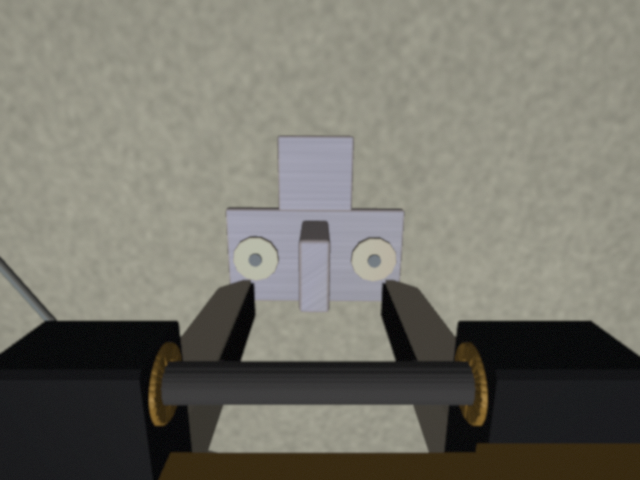

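Request:
{"op": "jog_arm", "data": {
  "steps": [
    [0.4,0.001,-0.001,0.04,0.0015,0.0016,0],
    [0.4,0.001,-0.001,0.059,0.0015,0.0016,0],
    [0.4,0.001,-0.001,0.059,0.0015,0.0016,0],
    [0.7,0.001,-0.001,0.059,0.0015,0.0016,0],
    [1,0.001,-0.001,0.059,0.0015,0.0016,0]
  ]
}}

```text
t: 14.0
tool_pos: [0.5784, 0.1812, 0.0496]
orientation: [0.82, 3.031, 0.002]
force: [-0.1, -0.4, 0.2]
opening: 0.0403
```

Request:
{"op": "jog_arm", "data": {
  "steps": [
    [1,0,0,0,0,0,0],
    [1,0,0,0,0,0,0],
    [1,0,0,0,0,0,0],
    [1,0,0,0,0,0,0],
    [1,0,0,0,0,0,0]
  ]
}}

```text
t: 14.62
tool_pos: [0.5786, 0.1809, 0.0501]
orientation: [0.82, 3.03, 0.001]
force: [-2.3, -3.1, 5.5]
opening: 0.0158
```

Request:
{"op": "jog_arm", "data": {
  "steps": [
    [1,0,0,-0.02,0,0,0],
    [1,0,0,-0.06,0,0,0],
    [1,0,0,-0.1,0,0,0],
    [1,0,0,-0.11,0,0,0],
    [1,0,0,-0.11,0,0,0]
  ]
}}

```text
t: 15.25
tool_pos: [0.5785, 0.181, 0.1602]
orientation: [0.819, 3.03, 0.002]
force: [-0.2, 0.3, -5.3]
opening: 0.0159
```

```bash
python3 - <<'E'
from h import *
im,K,E=cam("wrist","w12");print(pose(),robot.read_state()["force"],robot.read_state()["wrist_torque"])
print(goto(down(np.radians(66.5),[0.5975,-0.2055,0.16])))
E
```

```text
[[-8.63660907e-01  5.04072393e-01  9.27251363e-04  5.77604028e-01]
 [ 5.04072415e-01  8.63661362e-01 -2.27015267e-04  1.80762990e-01]
 [-9.15263305e-04  2.71337622e-04 -9.99999544e-01  1.58636029e-01]
 [ 0.00000000e+00  0.00000000e+00  0.00000000e+00  1.00000000e+00]] [-0.50412822  0.20701557 -5.66311839] [-0.00850907 -0.16835871  0.01126982]
(array([-0.2119, -0.3236, -0.0013]), array([ 0.0002,  0.0009, -0.1182]))
```

View pics/w12.png

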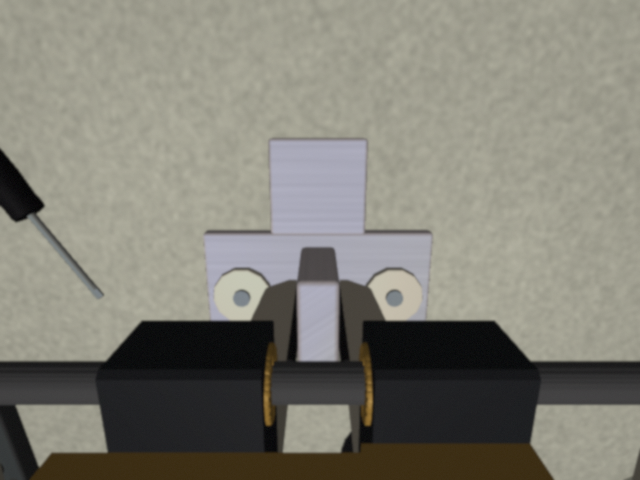

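```bash
python3 - <<'E'
from h import *
K,E=load("w12");A=np.linalg.inv(pose())@E
def X(u,v,z):
    o,d=ray(K,A,(u,v));return o+d*(z-o[2])/d[2]
for z in(.031,.028):
    a,b=X(270,139,z),X(367,139,z);print("tongue",a,b,b[1]-a[1],"mid",(a+b)/2)
    a,b=X(205,232,z),X(432,232,z);print("shoulder",a,b,b[1]-a[1],"mid",(a+b)/2)
print("fin front",X(318.5,282,-.014))
E
```

```text
tongue [ 0.06737108 -0.01850677  0.031     ] [0.06737614 0.02437521 0.031     ] 0.04288197935083883 mid [0.06737361 0.00293422 0.031     ]
shoulder [ 0.02479916 -0.05042393  0.031     ] [0.02477148 0.05639311 0.031     ] 0.10681703909067197 mid [0.02478532 0.00298459 0.031     ]
tongue [ 0.06749244 -0.01816965  0.028     ] [0.06749742 0.02401734 0.028     ] 0.042186991079505395 mid [0.06749493 0.00292384 0.028     ]
shoulder [ 0.02561048 -0.04956953  0.028     ] [0.02558325 0.05551632 0.028     ] 0.10508585525843289 mid [0.02559687 0.0029734  0.028     ]
fin front [ 0.01784982  0.00281071 -0.014     ]
```

```bash
python3 - <<'E'
from h import *
c=robot.read_camera("wrist");K=c["mtx"];A=c["tool_from_camera"];np.savez("pics/wc.npz",K=K,E=A)
def X(u,v,z):
    o,d=ray(K,A,(u,v));return o+d*(z-o[2])/d[2]
for z in(.031,.028):
    a,b=X(270,139,z),X(367,139,z);print("tongue",b[1]-a[1],"mid",(a+b)/2)
    a,b=X(205,232,z),X(432,232,z);print("shoulder",b[1]-a[1],"mid",(a+b)/2)
print("fin front",X(318.5,282,-.014))
for y in(-.0465,.0465):print(proj(K,A,np.array([.0075,y,.014])))
for i in range(6):
    robot.read_camera("top");s=robot.read_state();print(s["tool_pos"],s["orientation"])
E
```

```text
tongue 0.04254548930606477 mid [0.06812379 0.00221601 0.031     ]
shoulder 0.10593352782296263 mid [0.02589066 0.0022395  0.031     ]
tongue 0.04185055834966189 mid [0.06823953 0.00221109 0.028     ]
shoulder 0.10420322717286179 mid [0.02669623 0.00223418 0.028     ]
fin front [ 0.01908531  0.00217287 -0.014     ]
[207.44176587 282.52005193]
[419.42037187 282.55238236]
[0.57689699 0.18059884 0.15746977] [-8.19928184e-01 -3.03165161e+00  1.61304801e-03]
[0.57697426 0.18059712 0.15753815] [-8.19956886e-01 -3.03173397e+00  1.59518561e-03]
[0.57713748 0.18062072 0.15780564] [-8.20156110e-01 -3.03199728e+00  1.28284579e-03]
[0.57739245 0.1806601  0.15823332] [-8.20262921e-01 -3.03260175e+00  8.73559979e-04]
[0.57762093 0.18071846 0.15860882] [ 8.20161059e-01  3.03209622e+00 -4.32161590e-04]
[0.57785392 0.18074822 0.15899053] [ 8.19912345e-01  3.03155648e+00 -6.79001287e-05]
```

```bash
python3 - <<'E'
from h import *
print(goto(down(np.radians(66.5),[0.597,-0.204,0.20])))
E
```

```text
(array([-0.2105, -0.3226, -0.0409]), array([ 0.0002,  0.0011, -0.1181]))
```

Request:
{"op": "jog_arm", "data": {
  "steps": [
    [1,-0.01,-0.015,-0.025,0,0,0],
    [1,-0.035,-0.054,-0.04,0,0,-0.02],
    [1,-0.065,-0.1,-0.041,0,0,-0.05],
    [1,-0.095,-0.146,-0.041,0,0,-0.08],
    [1,-0.125,-0.192,-0.041,0,0,-0.1]
  ]
}}

```text
t: 16.27
tool_pos: [0.5889, -0.0497, 0.2]
orientation: [0.666, 3.069, 0.0]
force: [-0.2, 0.3, -4.3]
opening: 0.0156
```

```bash
python3 - <<'E'
from h import *
print(goto(down(np.radians(66.5),[0.597,-0.204,0.20])))
E
```

```text
(array([-7.130e-02, -1.371e-01,  1.000e-04]), array([ 0.0003,  0.0013, -0.0171]))
```

Request:
{"op": "jog_arm", "data": {
  "steps": [
    [1,-0.025,-0.048,0,0,0,-0.017],
    [1,-0.05,-0.096,0,0,0,-0.017],
    [1,-0.065,-0.125,0,0,0,-0.017],
    [1,-0.071,-0.137,0,0,0,-0.017],
    [1,-0.071,-0.137,0,0,0,-0.017]
  ]
}}

```text
t: 16.9
tool_pos: [0.5965, -0.2041, 0.1996]
orientation: [0.642, 3.075, 0.001]
force: [-0.2, -0.1, -4.0]
opening: 0.0153
```

Request:
{"op": "jog_arm", "data": {
  "steps": [
    [1,0,0,0,0,0,0],
    [1,0,0,0,0,0,0]
  ]
}}

```text
t: 17.15
tool_pos: [0.5967, -0.2027, 0.1996]
orientation: [0.639, 3.075, 0.001]
force: [0.3, 0.5, -4.6]
opening: 0.0157
```

```bash
python3 - <<'E'
from h import *
im,K,E=cam("wrist","w13");print(pose())
E
```

```text
[[-9.17164963e-01  3.98506891e-01  8.29839355e-04  5.96739536e-01]
 [ 3.98507317e-01  9.17165053e-01  4.28019663e-04 -2.02875399e-01]
 [-5.90530871e-04  7.23261694e-04 -9.99999564e-01  1.99721644e-01]
 [ 0.00000000e+00  0.00000000e+00  0.00000000e+00  1.00000000e+00]]
```

View pics/w13.png

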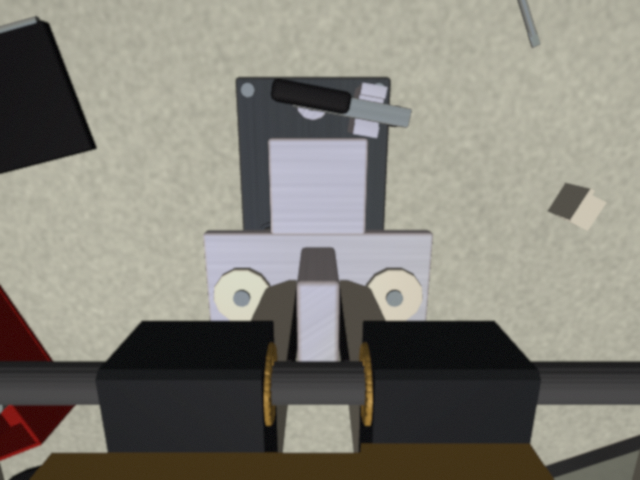

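```bash
python3 - <<'E'
from h import *
z=np.load("pics/wc.npz");K,A=z["K"],z["E"]
def X(u,v,z):
    o,d=ray(K,A,(u,v));p=o+d*(z-o[2])/d[2];return p-[0,.00215,0]
# w1: TCP z .2504
q=lambda u,v:(240+u/3.7,45+v/3.7);zt=.2504
b=[X(*q(126,140),zt-.034),X(*q(442,140),zt-.034)];m=(b[0]+b[1])/2
c=[X(*q(*p),zt-.020) for p in((32,38),(533,38),(512,648),(58,648))]
print("balls",b[1]-b[0],m);print("deck rel ballmid",np.round([p-m for p in c],4))
print("post-edge x from ballmid",((c[2]+c[3])/2-m)[0],"ymid",np.mean([p[1] for p in c])-m[1])
# w13
zt=.1997
e=[X(236.5,77.5,zt-.02),X(390.5,77.5,zt-.02)];print("edge",e,e[1][1]-e[0][1],"mid",(e[0]+e[1])/2)
f=[X(243.5,225,zt-.02),X(383.5,225,zt-.02)];print(f,(f[0]+f[1])/2)
print("screw",X(247.5,89.5,zt-.02), "w1 screws",X(*q(479,619),.2304)-m)
E
```

```text
balls [6.55923158e-06 7.26362933e-02 0.00000000e+00] [ 0.10745184 -0.0011397   0.2164    ]
deck rel ballmid [[ 0.0237 -0.0591  0.014 ]
 [ 0.0237  0.0584  0.014 ]
 [-0.1232  0.0594  0.014 ]
 [-0.1233 -0.0591  0.014 ]]
post-edge x from ballmid -0.12324519240576325 ymid -0.00010893916858435194
edge [array([ 0.10806655, -0.06231482,  0.1797    ]), array([0.10807697, 0.05524507, 0.1797    ])] 0.11755989388407526 mid [ 0.10807176 -0.00353488  0.1797    ]
[array([-0.00795647, -0.06268164,  0.1797    ]), array([-0.00793995,  0.05498066,  0.1797    ])] [-0.00794821 -0.00385049  0.1797    ]
screw [ 0.09942926 -0.05431949  0.1797    ] w1 screws [-0.11550871  0.05051047  0.014     ]
```

Request:
{"op": "jog_arm", "data": {
  "steps": [
    [1,-0.001,-0.004,0.03,0,0,0],
    [1,-0.001,-0.004,0.06,0,0,0],
    [1,-0.001,-0.004,0.085,0,0,0],
    [1,-0.001,-0.004,0.085,0,0,0],
    [1,-0.001,-0.004,0.085,0,0,0]
  ]
}}

```text
t: 17.82
tool_pos: [0.5968, -0.2068, 0.1161]
orientation: [0.638, 3.074, 0.0]
force: [1.1, -0.9, -4.1]
opening: 0.0156
```

```bash
python3 - <<'E'
from h import *
im,K,E=cam("wrist","w14");print(pose(),robot.read_state()["force"]);cam("scene","s14")
s=cv2.imread("pics/s14.png");cv2.imwrite("pics/s14z.png",cv2.resize(s[150:260,230:350],None,fx=5,fy=5,interpolation=cv2.INTER_CUBIC))
E
```

```text
[[-9.17304217e-01  3.98173779e-01  3.25820074e-03  5.97225278e-01]
 [ 3.98173931e-01  9.17309721e-01 -6.29768892e-04 -2.07051495e-01]
 [-3.23953667e-03  7.19640936e-04 -9.99994494e-01  1.16649827e-01]
 [ 0.00000000e+00  0.00000000e+00  0.00000000e+00  1.00000000e+00]] [ 0.32362534  0.62912268 -3.72739084]
```

View pics/w14.png

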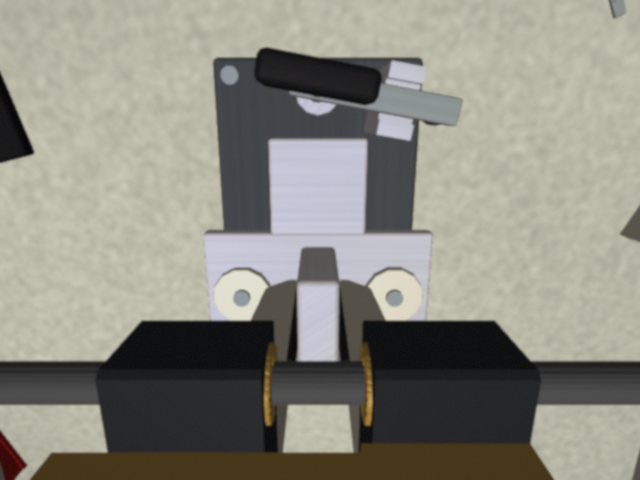

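View pics/s14z.png

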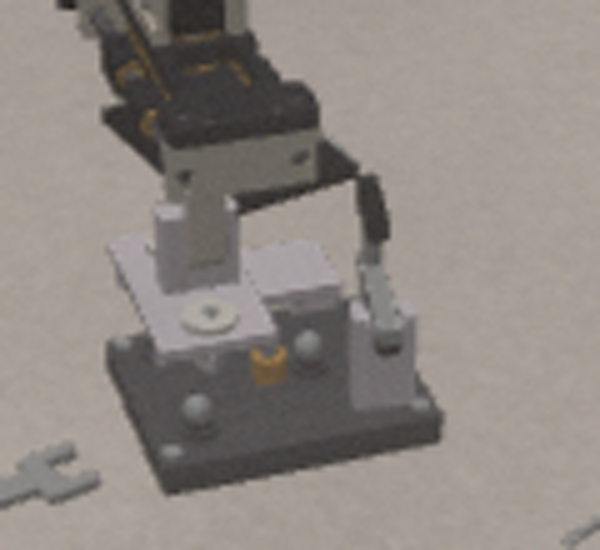

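```bash
python3 - <<'E'
from h import *
z=np.load("pics/wc.npz");K,A=z["K"],z["E"]
def X(u,v,z):
    o,d=ray(K,A,(u,v));p=o+d*(z-o[2])/d[2];return p-[0,.00215,0]
im=cv2.imread("pics/w14.png");g=cv2.GaussianBlur(im.max(2),(3,3),0).astype(int)
for v in(70,150,215):
    d=np.diff(g[v]);l=190+np.argmin(d[190:260]);r=380+np.argmax(d[380:450]);print(v,l,r)
    a,b=X(l+.5,v,.0966),X(r+.5,v,.0966);print(b[1]-a[1],(a+b)/2)
for u in(225,240):
    d=np.diff(g[:,u]);v=40+np.argmin(d[40:80]);print(u,v,X(u,v+.5,.0966))
E
```

```text
70 213 388
0.09972571639058726 [ 0.10385481 -0.0098227   0.0966    ]
150 218 416
0.1187078681825548 [ 0.05917533 -0.00042348  0.0966    ]
215 222 412
0.1189450548779572 [ 0.01929416 -0.00042601  0.0966    ]
225 57 [ 0.11043608 -0.05272674  0.0966    ]
240 57 [ 0.11043677 -0.04424405  0.0966    ]
```

Request:
{"op": "jog_arm", "data": {
  "steps": [
    [1,0.0005,0,0.01,0,0.003,0],
    [1,0.0005,0,0.02,0,0.003,0],
    [1,0.0005,0,0.024,0,0.003,0],
    [1,0.0005,0,0.025,0,0.003,0]
  ]
}}

```text
t: 18.42
tool_pos: [0.5965, -0.2068, 0.0909]
orientation: [-0.639, -3.075, -0.001]
force: [0.2, 0.1, -4.6]
opening: 0.0155
```

Request:
{"op": "jog_arm", "data": {
  "steps": [
    [1,0,0,0.002,0,0,0],
    [1,0,0,0.004,0,0,0],
    [1,0,0,0.004,0,0,0]
  ]
}}

```text
t: 18.8
tool_pos: [0.5967, -0.2069, 0.0873]
orientation: [-0.639, -3.076, -0.001]
force: [-1.2, 0.8, -0.3]
opening: 0.0157
```

Request:
{"op": "jog_arm", "data": {
  "steps": [
    [1,0,0,0.001,0,0,0],
    [1,0,0,0.002,0,0,0],
    [1,0,0,0.002,0,0,0]
  ]
}}

```text
t: 19.18
tool_pos: [0.5967, -0.2069, 0.0854]
orientation: [-0.639, -3.076, -0.001]
force: [-1.1, -0.1, -1.3]
opening: 0.0159
```

Request:
{"op": "jog_arm", "data": {
  "steps": [
    [1,0,0,0.001,0,0,0],
    [1,0,0,0.002,0,0,0],
    [1,0,0,0.002,0,0,0]
  ]
}}

```text
t: 19.55
tool_pos: [0.5969, -0.207, 0.0848]
orientation: [0.639, 3.075, 0.001]
force: [-5.4, 2.1, 8.7]
opening: 0.0157
```

Request:
{"op": "jog_arm", "data": {
  "steps": [
    [1,0.0015,0,0,0,0,0],
    [1,0.0015,0,0.0005,0,0,0],
    [1,0.0015,0,0.0005,0,0,0]
  ]
}}

```text
t: 19.92
tool_pos: [0.5962, -0.2067, 0.0847]
orientation: [0.639, 3.074, 0.0]
force: [1.8, 0.1, 0.5]
opening: 0.0156
```

Request:
{"op": "jog_arm", "data": {
  "steps": [
    [1,0,0,0.001,0,0,0],
    [1,0,0,0.0015,0,0,0],
    [1,0,0,0.0015,0,0,0]
  ]
}}

```text
t: 20.3
tool_pos: [0.5963, -0.2068, 0.0844]
orientation: [0.638, 3.074, 0.0]
force: [-3.7, 1.9, 9.8]
opening: 0.0158
```

```bash
python3 - <<'E'
from h import *
im,K,E=cam("wrist","w15");print(pose(),robot.read_state()["force"],robot.read_state()["wrist_torque"]);cam("scene","s15")
s=cv2.imread("pics/s15.png");cv2.imwrite("pics/s15z.png",cv2.resize(s[150:260,230:350],None,fx=5,fy=5,interpolation=cv2.INTER_CUBIC))
E
```

```text
[[-9.17291675e-01  3.98209369e-01  2.29792569e-03  5.96320467e-01]
 [ 3.98209745e-01  9.17294338e-01 -3.11323619e-04 -2.06758038e-01]
 [-2.23184621e-03  6.29481838e-04 -9.99997311e-01  8.44048829e-02]
 [ 0.00000000e+00  0.00000000e+00  0.00000000e+00  1.00000000e+00]] [-2.8719214   1.93606495  8.47820486] [0.36226547 0.63702301 0.03032641]
```

View pics/w15.png

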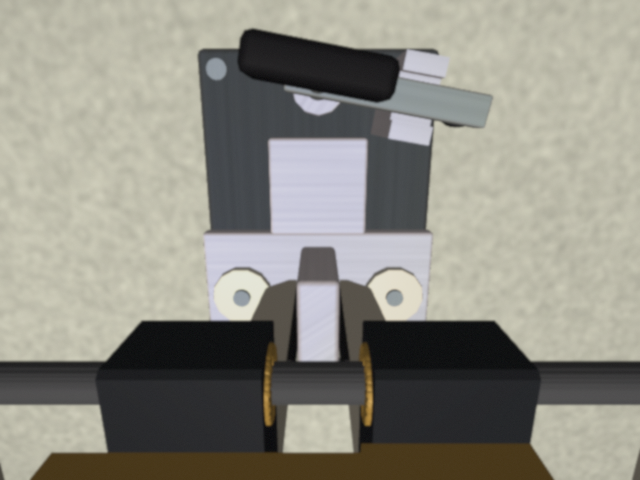

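View pics/s15z.png

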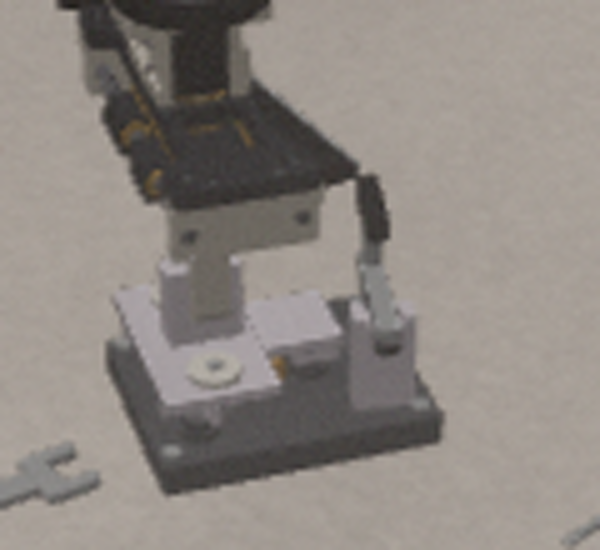

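Request:
{"op": "jog_arm", "data": {
  "steps": [
    [0.6,0,0,-0.0005,0,0,0],
    [0.5,0,0,-0.0005,0,0,0],
    [0.5,0,0,-0.0005,0,0,0],
    [0.5,0,0,-0.0005,0,0,0],
    [0.5,0,0,-0.0005,0,0,0]
  ]
}}

```text
t: 21.02
tool_pos: [0.5963, -0.2067, 0.0847]
orientation: [0.638, 3.074, 0.0]
force: [-0.0, -0.9, 0.5]
opening: 0.0467
```

```bash
python3 - <<'E'
from h import *
im,K,E=cam("wrist","w16");print(pose(),robot.read_state()["force"],robot.read_state()["opening"]);cam("scene","s16")
s=cv2.imread("pics/s16.png");cv2.imwrite("pics/s16z.png",cv2.resize(s[150:260,230:350],None,fx=5,fy=5,interpolation=cv2.INTER_CUBIC))
E
```

```text
[[-9.17287030e-01  3.98220713e-01  2.18352592e-03  5.96272210e-01]
 [ 3.98221173e-01  9.17289398e-01 -2.38466679e-04 -2.06729104e-01]
 [-2.09788755e-03  6.50783861e-04 -9.99997588e-01  8.47963521e-02]
 [ 0.00000000e+00  0.00000000e+00  0.00000000e+00  1.00000000e+00]] [ 0.49444256 -1.02057344  0.22048643] 0.04626971413669167
```

View pics/w16.png

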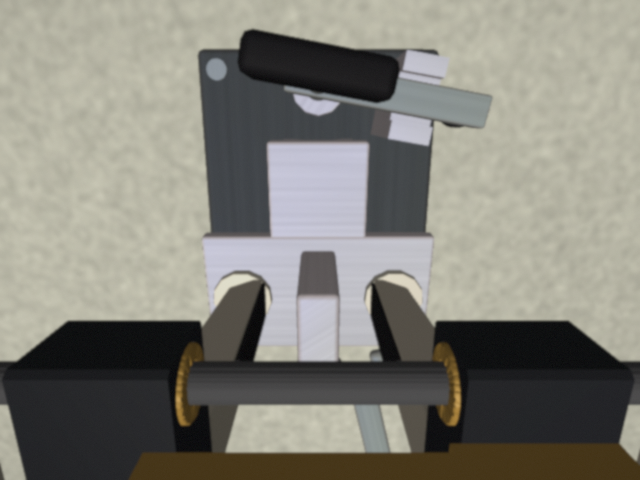

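View pics/s16z.png

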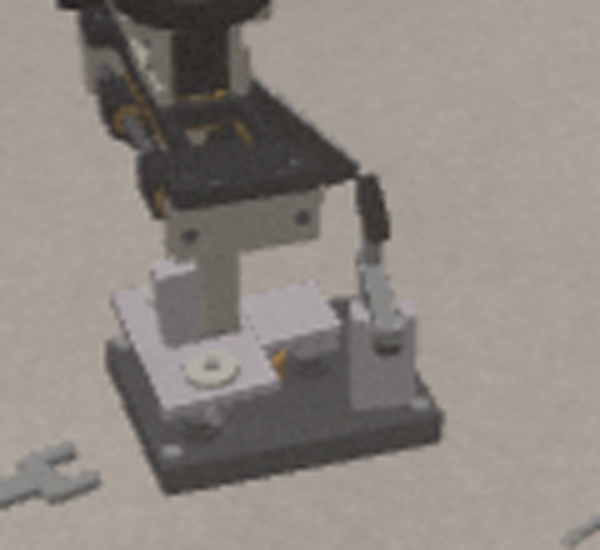

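Request:
{"op": "jog_arm", "data": {
  "steps": [
    [0.5,0,0,-0.03,0,0,0],
    [0.4,0,0,-0.08,0,0,0],
    [0.4,0,0,-0.12,0,0,0],
    [0.4,0.01,0,-0.125,0,0,0.17],
    [0.4,0.02,0,-0.125,0,0,0.34]
  ]
}}

```text
t: 21.75
tool_pos: [0.5781, -0.199, 0.2113]
orientation: [1.156, 2.916, 0.001]
force: [1.2, -0.6, -1.3]
opening: 0.0559
```

```bash
python3 - <<'E'
from h import *
print(goto(down(np.radians(-33.5),[0.515,-0.1695,0.21])))
E
```

```text
(array([ 0.0662, -0.0218,  0.001 ]), array([0.0047, 0.0019, 1.4004]))
```

Request:
{"op": "jog_arm", "data": {
  "steps": [
    [0.4,0.015,-0.005,0,0,0,0.17],
    [0.4,0.025,-0.008,0,0,0,0.34],
    [0.4,0.035,-0.012,0,0,0,0.51],
    [0.4,0.045,-0.015,0,0,0,0.68],
    [0.4,0.055,-0.018,0,0,0,0.85]
  ]
}}

```text
t: 22.38
tool_pos: [0.5254, -0.1742, 0.2111]
orientation: [2.262, 2.174, 0.004]
force: [-0.3, -0.0, 0.4]
opening: 0.0557
```

```bash
python3 - <<'E'
from h import *
print(goto(down(np.radians(-33.5),[0.515,-0.1695,0.18])))
E
```

```text
(array([ 0.0043, -0.0107,  0.0311]), array([ 4.900e-03, -2.000e-04,  5.447e-01]))
```

Request:
{"op": "jog_arm", "data": {
  "steps": [
    [0.4,0.001,-0.004,0.01,0,0,0.17],
    [0.4,0.003,-0.008,0.02,0,0,0.34],
    [0.4,0.004,-0.01,0.03,0.002,0,0.51],
    [0.4,0.004,-0.0107,0.031,0.003,0,0.545],
    [0.4,0.004,-0.0107,0.031,0.003,0,0.545]
  ]
}}

```text
t: 23.0
tool_pos: [0.5152, -0.1699, 0.1804]
orientation: [2.764, 1.49, 0.002]
force: [-0.3, -0.2, 0.7]
opening: 0.0559
```

```bash
python3 - <<'E'
from h import *
im,K,E=cam("wrist","w17");print(pose())
print(goto(down(np.radians(-33.5),[0.515,-0.1695,0.114])))
E
```

```text
[[ 5.49722469e-01  8.35343456e-01  2.55273820e-03  5.15330995e-01]
 [ 8.35346996e-01 -5.49722507e-01 -7.49929769e-04 -1.70011639e-01]
 [ 7.76848715e-04  2.54467543e-03 -9.99996461e-01  1.80637771e-01]
 [ 0.00000000e+00  0.00000000e+00  0.00000000e+00  1.00000000e+00]]
(array([ 0.0002, -0.0007,  0.0666]), array([ 0.0025, -0.0008,  0.0027]))
```

View pics/w17.png

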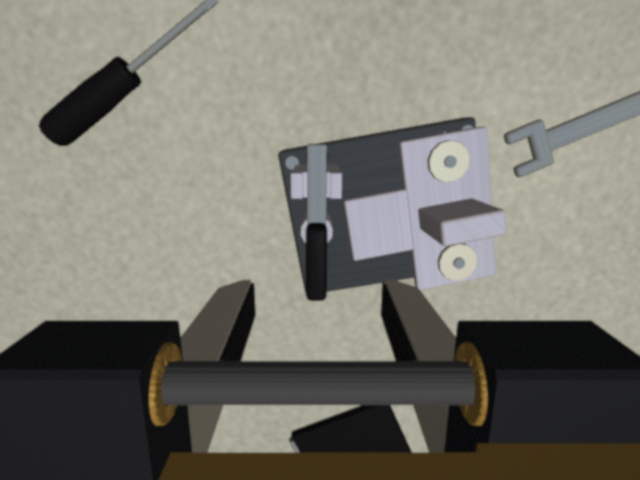

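Request:
{"op": "jog_arm", "data": {
  "steps": [
    [0.4,0,-0.0007,0.04,0.0025,0,0],
    [0.4,0,-0.0007,0.066,0.0025,0,0],
    [0.4,0,-0.0007,0.066,0.0025,0,0],
    [0.4,0,-0.0007,0.066,0.0025,0,0],
    [0.8,0,-0.0007,0.066,0.0025,0,0]
  ],
  "force": 50
}}

```text
t: 23.68
tool_pos: [0.5161, -0.1702, 0.1166]
orientation: [2.763, 1.49, 0.004]
force: [-0.6, 0.5, -0.3]
opening: 0.0498
```

Request:
{"op": "jog_arm", "data": {
  "steps": [
    [1,0,0,0,0,0,0],
    [1,0,0,0,0,0,0],
    [1,0,0,0,0,0,0],
    [1,0,0,0,0,0,0],
    [1,0,0,0,0,0,0]
  ]
}}

```text
t: 24.3
tool_pos: [0.5151, -0.1697, 0.1166]
orientation: [-2.765, -1.491, -0.002]
force: [-5.2, 2.8, 6.2]
opening: 0.0116
```

Request:
{"op": "jog_arm", "data": {
  "steps": [
    [1,0,0,0,0,0,0],
    [1,0,0,0,0,0,0]
  ]
}}

```text
t: 24.55
tool_pos: [0.5149, -0.1696, 0.1166]
orientation: [-2.765, -1.491, -0.001]
force: [-3.0, 0.6, 2.2]
opening: 0.0116
```

Request:
{"op": "jog_arm", "data": {
  "steps": [
    [1,0,0,-0.005,0,0,0],
    [1,0,0,-0.01,0,0,0],
    [1,0,0,-0.013,0,0,0],
    [1,0,0,-0.013,0,0,0]
  ]
}}

```text
t: 25.05
tool_pos: [0.5146, -0.1693, 0.1292]
orientation: [-2.764, -1.491, -0.0]
force: [2.6, 0.3, -14.0]
opening: 0.0113
```

Request:
{"op": "jog_arm", "data": {
  "steps": [
    [1,0.0005,0,-0.001,0,0,0.15],
    [1,0.0005,0,-0.001,0,0,0.3],
    [1,0.0005,0,-0.001,0,0,0.45]
  ]
}}

```text
t: 25.42
tool_pos: [0.515, -0.1695, 0.1301]
orientation: [-3.03, -0.829, 0.0]
force: [5.1, -2.6, -14.2]
opening: 0.0117
```

Request:
{"op": "jog_arm", "data": {
  "steps": [
    [1,0.0006,0.0009,-0.0005,0,0,0.15],
    [1,0.0006,0.0009,-0.0005,0,0,0.3],
    [1,0.0006,0.0009,-0.0005,0,0,0.45]
  ]
}}

```text
t: 25.8
tool_pos: [0.5154, -0.1704, 0.13]
orientation: [3.139, 0.125, -0.002]
force: [1.8, -2.2, -14.0]
opening: 0.0115
```

```bash
python3 - <<'E'
from h import *
T=pose();print("turn",np.arctan2(T[1,1],T[0,1])+np.radians(113.6))
E
```

```text
turn 0.4913207922275604
```

Request:
{"op": "jog_arm", "data": {
  "steps": [
    [1,0.0002,0.0005,-0.0005,0,0,0.15],
    [1,0.0002,0.0005,-0.0005,0,0,0.3],
    [1,0.0002,0.0005,-0.0005,0,0,0.45],
    [1,0.0002,0.0005,-0.0005,0,0,0.49],
    [1,0.0002,0.0005,-0.0005,0,0,0.49]
  ]
}}

```text
t: 26.42
tool_pos: [0.5153, -0.1713, 0.1302]
orientation: [3.074, -0.64, -0.003]
force: [1.7, -2.7, -14.0]
opening: 0.0112
```

```bash
python3 - <<'E'
from h import *
T=pose();print("turn",np.arctan2(T[1,1],T[0,1])+np.radians(113.6))
im,K,E=cam("wrist","w18");cam("scene","s18")
s=cv2.imread("pics/s18.png");cv2.imwrite("pics/s18z.png",cv2.resize(s[150:260,230:350],None,fx=5,fy=5,interpolation=cv2.INTER_CUBIC))
E
```

```text
turn 0.001394697000553391
```

View pics/w18.png

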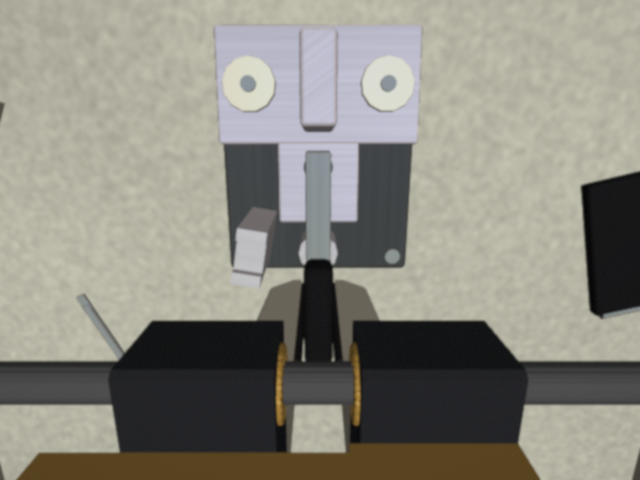

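View pics/s18z.png

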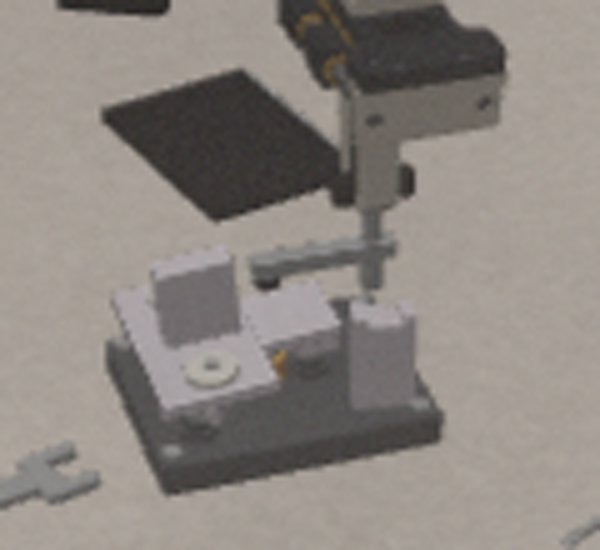

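Request:
{"op": "jog_arm", "data": {
  "steps": [
    [1,0,0.0005,0.004,0,0,0],
    [1,0,0.0005,0.008,0,0,0],
    [1,0,0.0005,0.012,0,0,0],
    [1,0,0.0005,0.015,0,0,0],
    [1,0,0.0005,0.016,0,0,0]
  ]
}}

```text
t: 27.15
tool_pos: [0.5152, -0.1716, 0.1141]
orientation: [3.075, -0.639, -0.003]
force: [3.8, -0.3, -11.0]
opening: 0.0112
```

Request:
{"op": "jog_arm", "data": {
  "steps": [
    [1,0,0,0.002,0,0,0],
    [1,0,0,0.004,0,0,0],
    [1,0,0,0.006,0,0,0],
    [1,0,0,0.006,0,0,0]
  ]
}}

```text
t: 27.65
tool_pos: [0.5152, -0.1716, 0.1082]
orientation: [3.075, -0.639, -0.003]
force: [0.9, 0.8, -8.9]
opening: 0.0114
```

Request:
{"op": "jog_arm", "data": {
  "steps": [
    [1,0,0,0.001,0,0,0],
    [1,0,0,0.002,0,0,0],
    [1,0,0,0.003,0,0,0],
    [1,0,0,0.003,0,0,0]
  ]
}}

```text
t: 28.15
tool_pos: [0.5152, -0.1716, 0.1057]
orientation: [3.075, -0.639, -0.003]
force: [-2.6, 3.4, -0.8]
opening: 0.0113
```

Force is nearly zero, so the foot is down on the plate. Releasing.

Request:
{"op": "jog_arm", "data": {
  "steps": [
    [0.6,0,0,0,0,0,0],
    [0.5,0,0,0,0,0,0],
    [0.5,0,0,0,0,0,0],
    [0.5,0,0,0,0,0,0]
  ]
}}

```text
t: 28.65
tool_pos: [0.5154, -0.1717, 0.1059]
orientation: [3.075, -0.639, -0.002]
force: [0.0, -0.2, 0.5]
opening: 0.045
```

Request:
{"op": "jog_arm", "data": {
  "steps": [
    [0.5,0,0,-0.03,0,0,0],
    [0.5,0,0,-0.08,0,0,0],
    [0.5,0,0,-0.13,0,0,0],
    [0.5,0,0,-0.13,0,0,0],
    [0.5,0,0,-0.13,0,0,0]
  ]
}}

```text
t: 29.28
tool_pos: [0.5155, -0.1715, 0.2355]
orientation: [3.075, -0.639, -0.002]
force: [-0.2, 0.2, -0.3]
opening: 0.0466
```

```bash
python3 - <<'E'
from h import *
im,K,E=cam("wrist","w19");print(pose());cam("scene","s19");cam("top","t19")
s=cv2.imread("pics/s19.png");cv2.imwrite("pics/s19z.png",cv2.resize(s[150:260,230:350],None,fx=5,fy=5,interpolation=cv2.INTER_CUBIC))
E
```

```text
[[ 9.17232859e-01 -3.98338286e-01 -3.23930691e-03  5.14935829e-01]
 [-3.98341046e-01 -9.17237351e-01 -2.29001032e-04 -1.71339243e-01]
 [-2.87999341e-03  1.50039617e-03 -9.99994727e-01  2.34476570e-01]
 [ 0.00000000e+00  0.00000000e+00  0.00000000e+00  1.00000000e+00]]
```

View pics/w19.png

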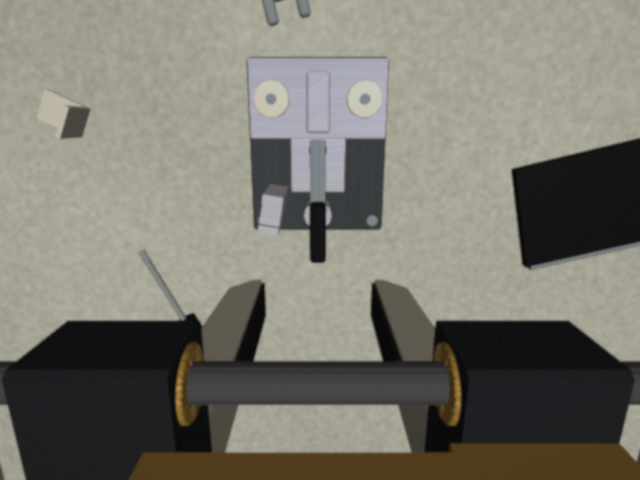

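View pics/s19z.png

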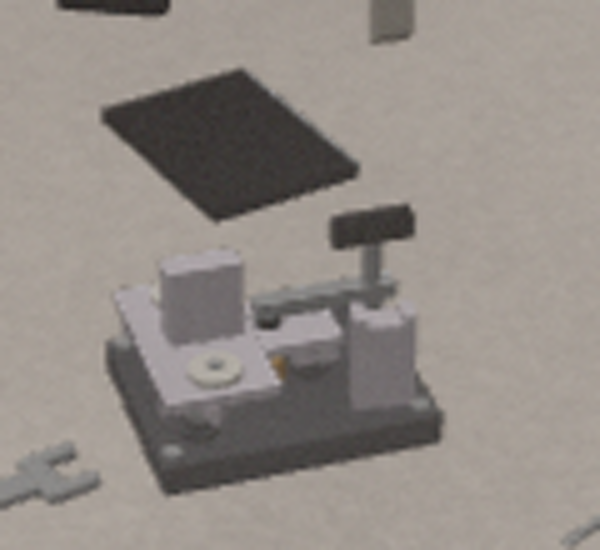

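View pics/t19.png

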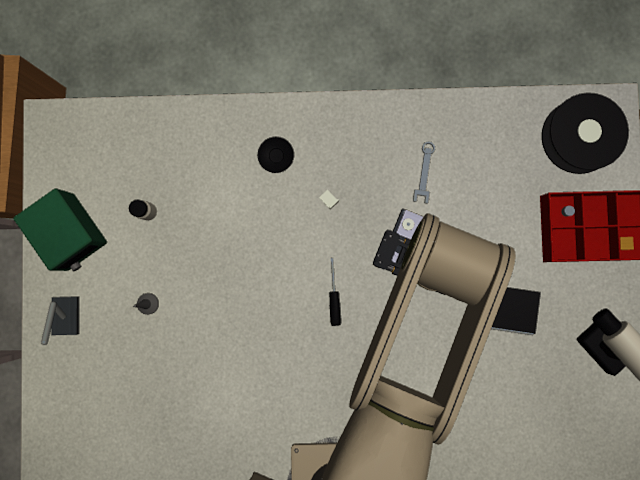

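```bash
python3 - <<'E'
from h import *
z=np.load("pics/wc.npz");K,A=z["K"],z["E"]
def X(u,v,z):
    o,d=ray(K,A,(u,v));p=o+d*(z-o[2])/d[2];return p-[0,.00215,0]
im=cv2.imread("pics/w19.png");cv2.imwrite("pics/w19z.png",cv2.resize(im[50:270,240:400],None,fx=3.6,fy=3.6,interpolation=cv2.INTER_CUBIC)[:,:])
zt=.2350
# rough
te=[X(291,192,zt-.053),X(345,192,zt-.053)];de=[X(254,229,zt-.02),X(381.5,229,zt-.02)];re=[X(248,57.5,zt-.053),X(388.5,57.5,zt-.053)]
print("tongue-deck",(te[0]+te[1]-de[0]-de[1])/2,"rear-deck",(re[0]+re[1]-de[0]-de[1])/2,"want .0403,.1433")
d=re[1]-re[0];e=de[1]-de[0];print("yaw",np.arctan2(d[0],d[1])-np.arctan2(e[0],e[1]),d[1])
E
```

```text
tongue-deck [ 0.04023857  0.00020891 -0.033     ] rear-deck [ 0.1431326  0.00037   -0.033    ] want .0403,.1433
yaw -5.96873365324852e-05 0.10666985161278038
```

View pics/w19z.png

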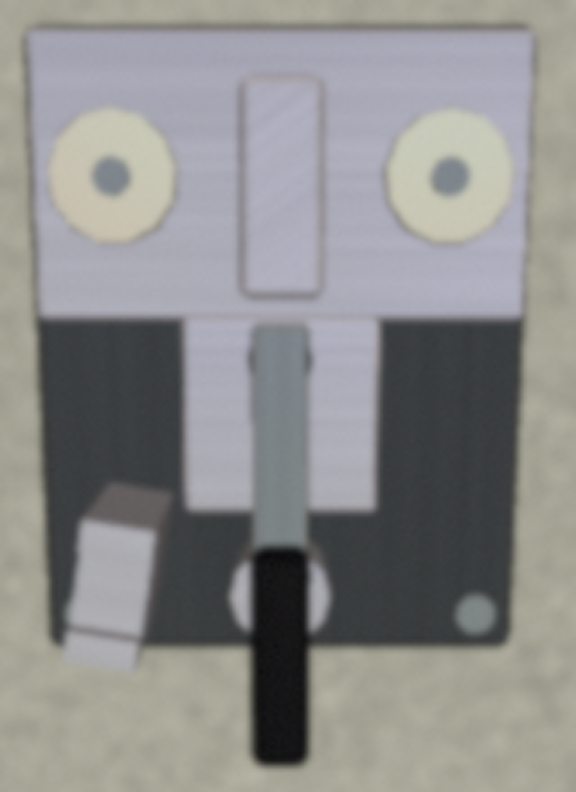

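The plate matches home within 0.3 mm with no measurable yaw, the arm is straight over the tongue, and the bystanders sit at the same pixels as before. Handing in.

```bash
python3 -c "
from plant import robot
print(robot.close_job());print(robot.read_state()['t'])"
```

```text
the job is handed in; nothing more can be done
None
the job is handed in; nothing more can be done
```

The plate is loaded and clamped, and I handed the job in at about 29 s of the 72 s allowed; no verdict was reported.

I lifted the hold-down, swung it to about 1.40 rad and left it in the rest notch. Then I set the plate on the balls with about 9 N of push and let it go. It rose tongue-high as expected. Last, I lifted the arm out of the notch, swung it back over the tongue, let it down and released it.

**Last checks:**
- **Plate position:** the wrist picture put the plate within about 0.3 mm of home relative to the deck edges, with no measurable yaw.
- **Level:** I judged this only from the scene picture, where the plate looks flush; I did not measure it.
- **Hold-down:** the arm was centred on the tongue, at turn about 0 from the gripper's yaw as I lowered it. The lift was about 0.003 m, worked out from tool height, not measured directly.
- **Clearance:** the tool force was about 0 and the gripper was clear of everything.
- **Bystanders:** those I could see in the top view were at their starting pixels.

**What failed or disagreed:**
- **First grasp:** my first try at the fin lifted before the jaws had closed. The plate stayed put, and the second try held.
- **Cameras:** the top camera disagreed with the wrist camera by about 4 mm in x. The wrist camera was also about 2 mm off in tool y, which I found from the gripped fin and corrected for. I then aligned the plate to the deck edges in the wrist pictures.

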